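# Clear and cover the inspection plate in the bearing store

### The job

The inspection is over, so put the granite plate to bed: lay the bearing in the empty blue bin, then take the scraper from its rest and sweep every steel fragment off the plate into the blue tray tucked under its edge, put the scraper back down in its rest, and last lower the hinged cover by its handle until it is shut, without letting it fall. Set the bearing down rather than dropping it, touch the sharp fragments only with the scraper and never with the fingers, and leave everything else on the bench where it is.

Things in the scene. Friction and masses are not known exactly. Their poses are not given: they have to be found in the camera images.
- plate: Fixed dark granite inspection plate on a grey stand, surface 240 (x) x 220 (y), flat top 100 above the bench, stone 35 thick. Origin on the bench under its centre, z up. The hinge of its cover runs along its -y edge; the blue tray is tucked under its +y edge, so fragments are swept along +y. Position and yaw vary
- cover (a joint): Hinge of the grey steel dust cover, rad: 0 = shut flat over the plate, grows as it opens, stop at 1.45. Starts at 1.25 to 1.4, leaning over the plate: within 70 of the plate's hinge edge only a gripper tilted 25 to 45 degrees towards the plate's +y has room. Friction (0.35 N m) holds it open above about 1.0 rad; below that it falls shut if let go. Cover 0.5 kg
- cover_hinge (a point): point on the cover's hinge axis, mid length: 118 from the plate's centre towards its -y, 122 above the bench. Axes turn with the cover: x along the hinge (the plate's x), y from hinge to free edge, z out of its outer face. Cover 246 (x) x 230 (y), 4 thick, with an 18 deep lip on the inner side of its three free edges
- cover_handle (a point): middle of the cover's bar handle on its outer face: round steel bar 12 thick, 110 long, parallel to the hinge, on a leg at each end; bar centre 212 from the hinge axis along the cover and 40 off its outer face (34 clear under the bar); the cover goes on 18 past it. With the cover open it is on the side away from the plate. Axes as cover_hinge
- bearing: sealed ball bearing, steel with black seals, lying flat on the plate: 52 outside diameter, 25 bore, 15 high, 0.13 kg or so; origin at the centre of its underside; no fragment starts within 65 of its centre
- chip0: sharp bright steel fragment of a broken bearing, about 15 x 15 x 9 high, 10 g or so; origin at the middle of its underside. Starts lying on the plate, in the plate's axes within x +-90, y -65 to +10
- chip1: sharp bright steel fragment of a broken bearing, about 15 x 15 x 9 high, 10 g or so; origin at the middle of its underside. Starts lying on the plate, in the plate's axes within x +-90, y -65 to +10
- chip2: sharp bright steel fragment of a broken bearing, about 15 x 15 x 9 high, 10 g or so; origin at the middle of its underside. Starts lying on the plate, in the plate's axes within x +-90, y -65 to +10
- chip3: sharp bright steel fragment of a broken bearing, about 15 x 15 x 9 high, 10 g or so; origin at the middle of its underside. Starts lying on the plate, in the plate's axes within x +-90, y -65 to +10
- chip4: sharp bright steel fragment of a broken bearing, about 15 x 15 x 9 high, 10 g or so; origin at the middle of its underside. Starts lying on the plate, in the plate's axes within x +-90, y -65 to +10
- tray: Fixed blue open plastic tray for scrap, 240 (x) x 110 (y) x 55 high outside, walls and floor 4 thick, standing on the bench along the plate's +y side with its inner 25 under the plate's overhanging edge; same yaw as the plate. Origin centre of its underside: 140 from the plate's centre along the plate's +y
- bin: Fixed empty blue stores bin with a white card on its front, 130 (x) x 160 (y) x 55 high outside, walls and floor 4 thick; origin centre of its underside. It and the scraper's rest swap places from run to run
- rest: Fixed shallow steel rest for the scraper: 120 (x) x 46 (y), floor 3 thick, lip 3 wide and 9 high all round, inside 114 x 40; origin centre of its underside
- scraper: Hand scraper: metal block, rubber sole, 100 (x) x 28 (y) x 20 high; black handle, a flat-sided bar 24 wide (x) x 18 thick x 85 long, rises mid-top leaning 0.6 rad towards its own +y. 0.2 kg or so. Origin centre of its underside, z up. Starts level in the rest, axes along the rest's, underside 3 above the bench. Swept +y face first, its handle leans away from the cover
- scraper_grip (a point): grip point in the middle of the scraper's handle: 28 towards +y and 59 above the origin of the scraper, same axes
- carton: brown card box 90 x 90 x 40; a bystander, not to be moved; origin at the centre of its underside
- big_race: plain steel ring 100 outside diameter, 24 high, lying flat; a bystander, not to be moved; origin at the centre of its underside
- oil: grey bottle 60 diameter, 170 high; a bystander, not to be moved; origin at the centre of its underside
- tape: roll of brown tape 90 diameter, 48 high, lying flat; a bystander, not to be moved; origin at the centre of its underside
- caliper: digital caliper 200 long lying flat; a bystander, not to be moved; origin at the centre of its underside
- scanner: grey hand scanner lying on its side, some 100 x 120 x 34; a bystander, not to be moved; origin at the centre of its underside
- wrench: steel spanner 180 long; a bystander, not to be moved; origin at the centre of its length at its underside
Not all that is in view belongs to the job. Leave any pink or yellow look-alike of the bearing alone.

How it is judged (in metres and radians):
On the way, in this order (a step that is already met when the one before it is completed fails the run):
1. the bearing lies released in the bin (x of bearing in the frame of bin between -0.06 and 0.06 m and y of bearing in the frame of bin between -0.075 and 0.075 m and z of bearing in the frame of bin between -0.005 and 0.03 m and contact force between the fingers and bearing below 0.1 N and linear speed of bearing below 0.05 m/s), for 0.1 s.
2. the scraper is held above the bench (height (world z) of scraper above 0.04 m and contact force between the fingers and scraper above 1 N), for 0.1 s.
3. all five fragments lie in the tray (x of chip0 in the frame of tray between -0.12 and 0.12 m and y of chip0 in the frame of tray between -0.055 and 0.055 m and z of chip0 in the frame of tray between -0.005 and 0.045 m and x of chip1 in the frame of tray between -0.12 and 0.12 m and y of chip1 in the frame of tray between -0.055 and 0.055 m and z of chip1 in the frame of tray between -0.005 and 0.045 m and x of chip2 in the frame of tray between -0.12 and 0.12 m and y of chip2 in the frame of tray between -0.055 and 0.055 m and z of chip2 in the frame of tray between -0.005 and 0.045 m and x of chip3 in the frame of tray between -0.12 and 0.12 m and y of chip3 in the frame of tray between -0.055 and 0.055 m and z of chip3 in the frame of tray between -0.005 and 0.045 m and x of chip4 in the frame of tray between -0.12 and 0.12 m and y of chip4 in the frame of tray between -0.055 and 0.055 m and z of chip4 in the frame of tray between -0.005 and 0.045 m), for 0.1 s.
4. the scraper stands released in its rest (horizontal distance between scraper and rest below 0.012 m and z of scraper in the frame of rest below 0.0055 m and angle between scraper's own z axis and vertical below 0.08 rad and angle between the x axis of scraper and the x axis of rest, either way round below 0.2 rad and contact force between the fingers and scraper below 0.1 N and linear speed of scraper below 0.03 m/s), for 0.1 s.
5. the cover is shut (value of joint cover below 0.03 rad and velocity of joint cover above -0.05 rad/s), for 0.2 s.
At the end, for the whole second after the job is handed in: the bearing at rest on the floor of the blue bin; all five fragments inside the tray; the scraper level in its rest, within 12 mm and 0.2 rad of its middle (either way round), released; the cover shut to within 0.03 rad (all of step 1 and all of step 3 and all of step 4 and all of step 5); the robot touches nothing.
It fails at once if the cover is let fall (it closes faster than 2.5 rad/s) (velocity of joint cover below -2.5 rad/s).
It fails at once if the bearing is dropped (falls free at over 0.8 m/s) (linear speed of bearing above 0.8 m/s and contact force between the fingers and bearing below 0.1 N).
It fails at once if the fingers touch a fragment (contact force between the fingers and chip0 above 0.5 N or contact force between the fingers and chip1 above 0.5 N or contact force between the fingers and chip2 above 0.5 N or contact force between the fingers and chip3 above 0.5 N or contact force between the fingers and chip4 above 0.5 N).
It fails at once if something else on the bench is moved by over 30 mm (distance of any of carton, big_race, oil, tape, caliper, scanner, wrench from where it was at the start of the episode above 0.03 m).
It also fails if it takes over 72 s, if anything falls off the work surface, if the arm or the gripper's body presses on something with over 40 N, if the wrist force passes 120 N, or if a joint passes its speed limit or range.

### The arm

A 6-joint arm with a two-finger parallel gripper is mounted at the origin on the work surface. World frame = base frame: x ahead of the robot, y to its left, z up, the work surface at z = 0. Lengths are in mm, angles in rad, forces in N, time in s.
With the tool pointing down it reaches from about 275 to 1000 mm from the base axis. Payload 8.4 kg.
Tool frame: the origin (TCP) lies between the finger pads; the fingertips stand 25 mm ahead of it and the grasp point (between the pads) lies 6 mm ahead of it (tip_reach is the z of the fingertips in the tool frame, in mm); z points along the fingers, y is the line along which they close (so a half turn about z gives the same grasp; the last joint's range is limited). The gripper opens to 85 mm and grips with 20 to 120 N. Pads are 22 mm wide; open, the fingers measure 114 mm over their backs; the gripper's body (76 mm by 85 mm) begins 54 mm behind the grasp point. The pads swing forward as they close: fully open they stand 13 mm farther back than shut.
Start: joints at [-1.17, 0.353, 1.633, -0, 1.155, -0.002], TCP at [244.996, -574.983, 256.281] pointing down, gripper open.
Joint ranges: [-2.63, 2.63], [-0.92, 2.1], [0.06, 2.66], [-1.3, 4.44], [0, 2.69], [-3.02, 3.02]. Speed limits (rad/s): [2.22, 2.22, 2.79, 3.14, 3.14, 3.14].

### API

Orientations are given as a unit quaternion [w, x, y, z].
In Python, from cell import * gives the robot as it stands. The module is installed in compiled form; this text tells all that it offers.
- The arm moves only by the tool play_rows, never from a script. Its argument "commands" is a list that holds one entry, the list of rows, each a list of 7 numbers: the shift along the tool's x, y, z each as a share of 300 mm, from -1 to 1, then the turn, a rotation vector about the tool's x, y, z each as a share of 1.5 rad, from -1 to 1, then the opening, from 0 (shut) to 1 (fully open). A call has 1 to 8 rows; each row is the pose to reach, as a shift and turn from the pose commanded when the call began, along the tool's axes at that moment; what a row does not reach only later rows make up. A row lasts 1/10 s, in which the tool goes at most 50 mm and 8.59 degrees, less where a joint would pass 70% of its speed; a pose out of reach is approached as far as the arm can. A call with a number of a shift or a turn outside -1 to 1 is refused whole. A call with a gripper value outside its range is refused whole. The fingers move at their own pace and stop on an object; the grip force is fixed at half the most. Time passes only in rows, so rows that repeat a pose let the fingers close. It gives the time, the measured TCP pose, the force, the opening and the grip force at its end, in the units of the state.
- get_obs(): the state, without advancing time (a new reading comes with each control period).
- camera(name): name is "scene" or "top"; returns (picture, depth): 384x512x3 uint8, red, green, blue; 384x512 float32, mm along the optical axis (not along the pixel's ray), 0 where there is no reading.
- camera_info(name): a dict with "fov_y" (degrees; the focal length in pixels is half the picture's height over the tangent of half this angle, whatever the lens; pixels are square), "cx", "cy" (the principal point, pixels), "cam_to_world" (4x4, takes a point from camera to world coordinates). Camera axes: x right, y up, looking along -z (the intrinsics and any distortion apply to the point x, -y, -z); pixel columns grow to the right and rows downward; lengths in mm; the calibration is good to about 2 mm. A picture is of the moment at which its call begins. camera_info takes no time and is no camera call.
- finish_job(): hands the job in; it is judged then, once.
The state is a dict: "time_s": time; "joints": joint angles; "joint_velocities": joint speeds; "tau": joint torques, N m; "position": TCP position; "eef_rot": TCP orientation; "wrist_force": force on the tool from outside, world axes, zero at the start; "wrist_torque": the same for the moment, N m; "width": finger opening in mm; "grasp_force": force on a finger pad.
Only numpy, scipy, OpenCV 4.12 (cv2) and the standard library are available. Lean on these libraries where they do the work, as an engineer would, in place of code of your own. Each camera call takes 0.05 s, during which the arm holds its last target. There are 200 camera calls.

## Working session

There is one attempt and no reset: what is moved stays moved. The work goes in short steps, Python scripts to look and compute and a tool call to move; the robot and the scene stay as the last step left them, time stands still between calls to the robot, and variables do not carry over. Pictures are saved under pics/ and viewed, at most 10 in all, crops included, and the job is handed in when it is done.

Besides the shell and the picture viewer there is one more tool, called after "Call:" as name(argument=value, ...) on one line, values as JSON. play_rows: Moves the arm, as the interface text tells. Shift numbers are shares of 300 mm and turn numbers shares of 1.5 rad, none past 1 either way. Its arguments: {"type":"object","properties":{"commands":{"type":"array"}},"required":["commands"]}

```bash
mkdir -p pics
cat > h.py <<'E'
from cell import *
import numpy as np, cv2
def save(n,p): cv2.imwrite('pics/'+n+'.png',cv2.cvtColor(p,cv2.COLOR_RGB2BGR))
E
python3 - <<'E'
from h import *
for n in ("scene","top"):
    i=camera_info(n); print({k:(np.round(v,4).tolist() if k=='cam_to_world' else v) for k,v in i.items()})
    p,d=camera(n); np.savez('v0_'+n,p=p,d=d); save('v0_'+n,p)
a=cv2.imread('pics/v0_scene.png');b=cv2.imread('pics/v0_top.png')
cv2.imwrite('pics/v0_top15.png',cv2.resize(b,None,fx=1.5,fy=1.5,interpolation=cv2.INTER_CUBIC))
print(get_obs())
E
```

```text
{'fov_y': 55.702847109829406, 'cx': 254.6841568778506, 'cy': 187.0400126526638, 'cam_to_world': [[0.076, -0.8095, 0.5822, 1130.6201], [0.9971, 0.0581, -0.0494, -30.3257], [0.0061, 0.5842, 0.8116, 942.9805], [0.0, 0.0, 0.0, 1.0]]}
{'fov_y': 45.70356934409011, 'cx': 255.72103672656817, 'cy': 192.08603781523237, 'cam_to_world': [[0.02, 0.9871, -0.1589, 346.8268], [-0.9998, 0.021, 0.0044, -5.351], [0.0077, 0.1587, 0.9873, 1320.4169], [0.0, 0.0, 0.0, 1.0]]}
{'time_s': 0.1, 'joints': array([-1.17039705e+00,  3.53590993e-01,  1.63405695e+00,  3.24488889e-05,
        1.15520266e+00, -2.41669793e-03]), 'joint_velocities': array([-9.90612377e-04, -2.62637459e-04, -1.31550568e-03, -7.85700305e-05,
       -2.05372187e-03, -1.00773428e-03]), 'tau': array([-2.17603636e-03, -6.06360626e+01, -3.42817855e+01, -1.23738487e-04,
        4.08260981e-03, -2.47642811e-05]), 'position': array([ 244.85128112, -574.61120677,  255.63038183]), 'eef_rot': array([-6.19495071e-04,  9.79787001e-01,  2.00042588e-01, -1.09789461e-04]), 'wrist_force': array([0.05995865, 0.85958472, 0.10293126]), 'wrist_torque': array([-0.05913228,  0.01113823, -0.02152758]), 'grasp_force': 0.0, 'width': 85.56119530111175}
```

View pics/v0_top15.png

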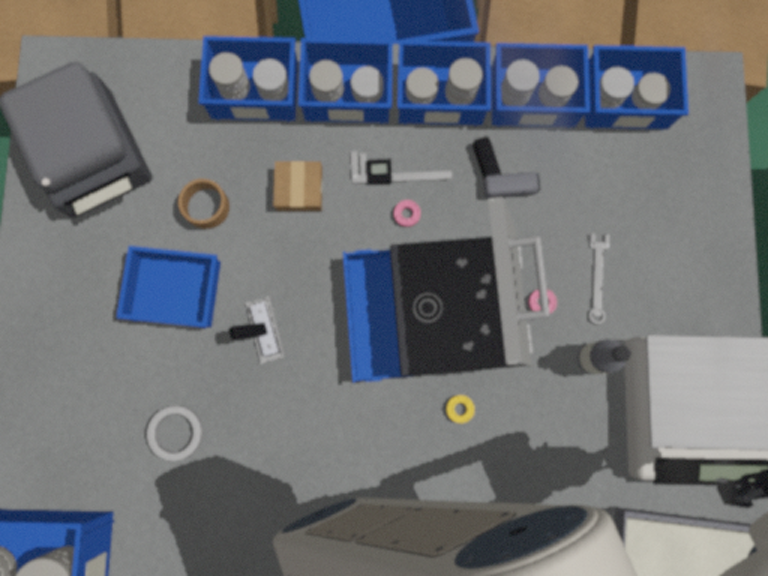

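View pics/v0_scene.png

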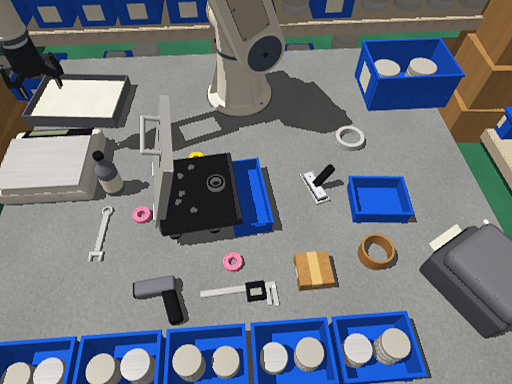

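The top view (shown at 1.5x) has world +y to the left and +x up.
- **Plate:** around (450,305), with the cover leaning on its right (-y) side and the blue tray on its left.
- **Bearing:** the dark steel ring at (428,307). The pink rings at (407,213) and (542,301) and the yellow one at (460,408) are look-alikes.
- **Bin:** the empty blue bin at (168,288) is the only one standing alone.
- **Scraper and rest:** at (263,330).

Next I'll measure these.

```bash
cat >> h.py <<'E'
def cal(n):
    i=camera_info(n); return i['cam_to_world'],192/np.tan(np.radians(i['fov_y']/2)),i['cx'],i['cy']
def cloud(n,d):
    M,f,cx,cy=cal(n); v,u=np.mgrid[:384,:512]
    P=np.stack([(u-cx)/f*d,-(v-cy)/f*d,-d],-1)
    return P@M[:3,:3].T+M[:3,3]
def ray(n,uv,z):
    M,f,cx,cy=cal(n); uv=np.atleast_2d(np.float64(uv))
    r=np.stack([(uv[:,0]-cx)/f,-(uv[:,1]-cy)/f,-np.ones(len(uv))],-1)@M[:3,:3].T
    return M[:3,3]+r*((z-M[2,3])/r[:,2])[:,None]
def pix(n,P):
    M,f,cx,cy=cal(n); c=(np.atleast_2d(P)-M[:3,3])@M[:3,:3]
    return np.stack([cx-f*c[:,0]/c[:,2],cy+f*c[:,1]/c[:,2]],-1)
E
python3 - <<'E'
from h import *
for n in ("top","scene"):
    z=np.load(f'v0_{n}.npz'); p,d=z['p'],z['d']; W=cloud(n,d)
    hsv=cv2.cvtColor(p,cv2.COLOR_RGB2HSV); X,Y,Z=W[...,0],W[...,1],W[...,2]
    blue=(hsv[...,0]>100)&(hsv[...,0]<130)&(hsv[...,1]>120)&(d>0)
    def rect(m,name):
        m=cv2.morphologyEx(m.astype(np.uint8),cv2.MORPH_OPEN,np.ones((2,2)))>0
        q=W[m][:,:2].astype(np.float32)
        if len(q)<20: print(name,len(q));return
        r=cv2.minAreaRect(q); print(n,name,len(q),np.round(r[0],1),np.round(r[1],1),round(r[2],2),'z',np.round(np.median(Z[m]),1))
    roi=(X>250)&(X<750)
    rect((hsv[...,2]<60)&(abs(Z-100)<6)&roi&(abs(Y+70)<150),'plate')
    rect(blue&(Z>45)&(Z<62)&roi&(Y>60+20)&(Y<180)|blue&(Z>45)&(Z<62)&roi&(Y>-20)&(Y<80),'tray rim')
    rect(blue&(Z>45)&(Z<62)&roi&(Y>200),'bin rim')
    print('bench z',np.median(Z[(abs(X-500)<200)&(abs(Y-100)<60)]))
    # chips
    m=((hsv[...,2]>85)&(Z>95)&(Z<125)&roi&(Y<80)&(Y>-180)).astype(np.uint8)
    c,l,s,cen=cv2.connectedComponentsWithStats(m)
    for k in range(1,c):
        if s[k,4]>4: print(n,'blob',np.round(cen[k],1),s[k,2:],np.round(ray(n,cen[k],104.5)[0],1))
    m=((hsv[...,2]>60)&(hsv[...,2]<255)&(Z>3)&(Z<16)&(X>400)&(X<620)&(Y>110)&(Y<240)&(hsv[...,1]<60))
    rect(m,'rest')
    rect((hsv[...,2]<45)&(Z>40)&(X>380)&(X<620)&(Y>110)&(Y<260),'handle')
v=cv2.imread('pics/v0_top.png')[145:265,220:380]; 
cv2.imwrite('pics/c1.png',cv2.resize(v,None,fx=5,fy=5,interpolation=cv2.INTER_CUBIC))
E
```

```text
top plate 4915 [ 493.  -106.7] [272.9 228.2] 5.19 z 100.3
top tray rim 308 [483.3  17.3] [274.1  84.4] 1.62 z 52.2
top bin rim 690 [498.  227.1] [528.9 166.7] 74.45 z 53.9
bench z 0.7170711989793972
top blob [307.2 174.6] [ 6  4 14] [ 593.7 -150.   104.5]
top blob [288.3 201.7] [5 5 6] [518.2 -99.2 104.5]
top blob [311.6 230.5] [ 6  4 19] [ 441.9 -162.   104.5]
top rest 145 [472.  169.5] [124.2 123.3] 1.77 z 4.9
top handle 134 [416.3 123.1] [289.5  38.6] 69.16 z 69.0
scene plate 4025 [ 719.4 -119. ] [197.4 821.6] 89.71 z 99.0
scene tray rim 322 [735.1  24.8] [ 94.3 793. ] 88.85 z 50.8
scene bin rim 673 [750.1 197.5] [213.7 860.8] 45.14 z 52.2
bench z -0.7769374916279048
scene blob [190.4 166.7] [ 6  5 21] [ 441.6 -163.3  104.5]
scene blob [215.3 187. ] [18 12 58] [520.9 -90.9 104.5]
scene blob [215.1 180.2] [11  7 37] [496.7 -91.2 104.5]
scene blob [193.4 209.6] [ 7  5 20] [ 592.5 -151.4  104.5]
scene rest 55 [482.6 199. ] [113.9  10.6] 17.48 z 5.9
scene handle 154 [451.  262.8] [28.  97.8] 40.43 z 64.0
```

View pics/c1.png

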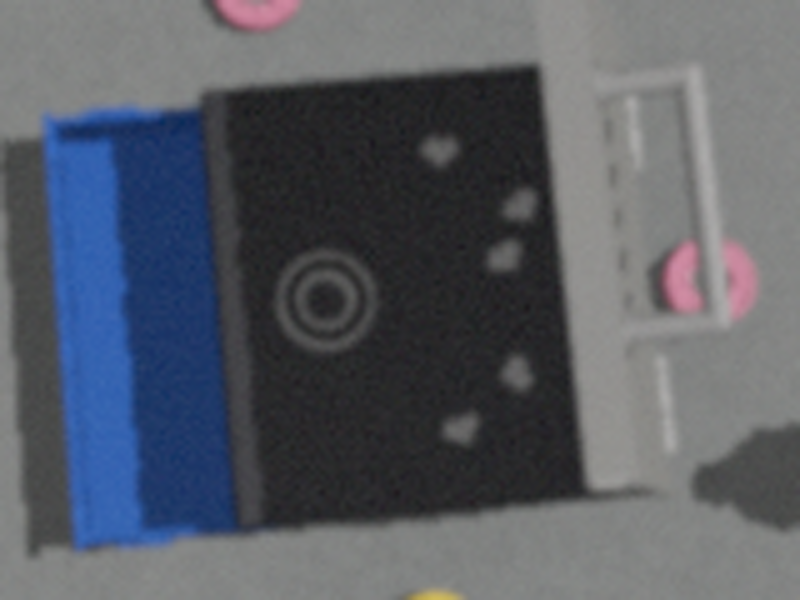

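The crop shows the dark steel bearing at crop (327,298), which is full-image (285,204). The five chips are at crop (440,150), (520,205), (505,257), (517,375) and (460,430). The pink ring under the handle at (708,280) is a decoy. Next I'll crop the rest and bin.

Run:
```python
from h import *
def f(c,o,s): return (np.float64(c)+.5)/s-.5+np.float64(o)
o=(220,145)
e=ray('top',f([(226,92),(262,524)],o,5),100)
print('edge',np.round(e,1),np.linalg.norm(e[0]-e[1]))
t=e[0]-e[1]; yaw=np.arctan2(t[1],t[0]); print('yaw',yaw)
R=np.array([[np.cos(yaw),-np.sin(yaw)],[np.sin(yaw),np.cos(yaw)]])
c=e.mean(0)[:2]-R@[0,110]; print('plate c',c)
tr=ray('top',f([(45,118),(77,548)],o,5),55); t=tr[0]-tr[1]
print('tray outer edge',np.round(tr,1),np.linalg.norm(t),np.arctan2(t[1],t[0]),'c->',tr.mean(0)[:2]-R@[0,195])
b=ray('top',f([(327,298)],o,5),115)[0]; print('bearing',b,R.T@(b[:2]-c))
for q in [(440,150),(520,205),(505,257),(517,375),(460,430)]:
    w=ray('top',f([q],o,5),104.5)[0]; print('chip',np.round(w,1),np.round(R.T@(w[:2]-c),1))
z=np.load('v0_top.npz');p,d=z['p'],z['d'];W=cloud('top',d);hsv=cv2.cvtColor(p,cv2.COLOR_RGB2HSV)
blue=(hsv[...,0]>100)&(hsv[...,0]<130)&(hsv[...,1]>120)
m=np.zeros_like(blue);m[155:225,70:150]=1
q=np.argwhere(blue&m)[:,::-1]; q=ray('top',q,55)[:,:2].astype(np.float32)
r=cv2.minAreaRect(q);print('bin rough',r)
v=cv2.imread('pics/v0_top.png')[155:245,70:190]
s=cv2.imread('pics/v0_scene.png')[150:225,290:415]
cv2.imwrite('pics/c2.png',np.vstack([cv2.resize(v,(600,450),interpolation=cv2.INTER_CUBIC)]))
cv2.imwrite('pics/c3.png',cv2.resize(s,None,fx=6,fy=6,interpolation=cv2.INTER_CUBIC))
```

```text
edge [[624.5 -34.1 100. ]
 [389.7 -57.2 100. ]] 235.88912025908672
yaw 0.0981269096104092
plate c [ 517.8727471  -155.13283965]
tray outer edge [[617.4  67.2  55. ]
 [376.1  42.5  55. ]] 242.52797822990854 0.10208692714968215 c-> [ 515.86154831 -139.18914492]
bearing [509.68541792 -89.57469486 115.        ] [-1.72524404 66.0448805 ]
chip [ 593.7 -151.1  104.5] [75.8 -3.4]
chip [ 564.2 -194.5  104.5] [ 42.2 -43.8]
chip [ 535.5 -186.3  104.5] [ 14.5 -32.8]
chip [ 471.6 -192.6  104.5] [-49.7 -32.8]
chip [ 441.5 -162.   104.5] [-76.7   0.6]
bin rough ((545.5819702148438, 392.02789306640625), (177.0146484375, 138.5836181640625), 85.26112365722656)
```

View pics/c2.png

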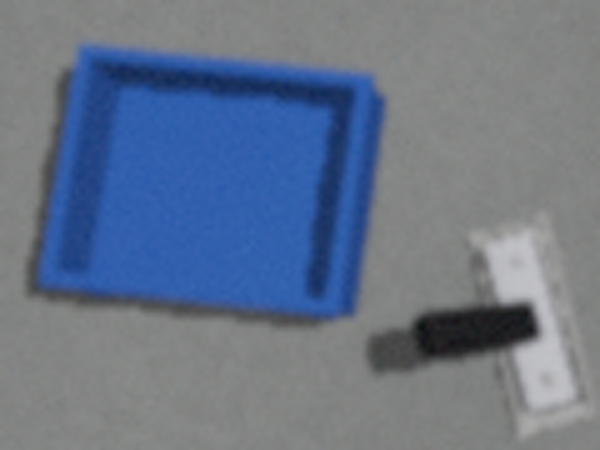

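View pics/c3.png

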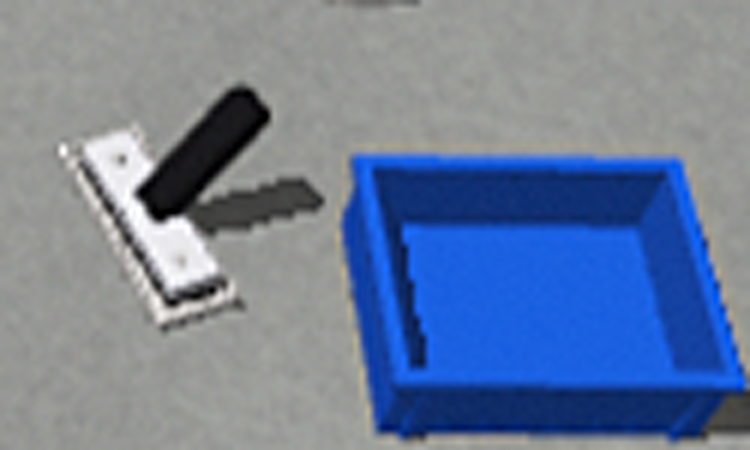

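The bin is empty with rim corners at crop (80,45), (375,75), (350,315) and (40,290). The scraper sits in its rest at crop (530,325), with the handle leaning to +y (image left). The plate edge and tray disagree by about 16 mm, probably because of a lighter strip along the plate's edge. I'll resolve this with depth.

Run:
```python
from h import *
def f(c,o,s): return (np.float64(c)+.5)/s-.5+np.float64(o)
for n in ("top","scene"):
    z=np.load(f'v0_{n}.npz');p,d=z['p'],z['d'];W=cloud(n,d);X,Y,Z=[W[...,i] for i in range(3)]
    hsv=cv2.cvtColor(p,cv2.COLOR_RGB2HSV)
    m=(Z>94)&(Z<106)&(X>370)&(X<660)&(Y>-260)&(Y<20)
    E=[]
    for x in np.arange(420,600,20):
        q=m&(abs(X-x)<4); E.append((x,Y[q].max()))
    E=np.array(E); k=np.polyfit(E[:,0],E[:,1],1); print(n,'+y edge slope',k[0],'y at 515',np.polyval(k,515))
    for s,fn in(('xmin',np.min),('xmax',np.max)):
        E=np.array([(y,fn(X[m&(abs(Y-y)<4)])) for y in np.arange(-220,-60,20)]); k=np.polyfit(E[:,0],E[:,1],1); print(n,s,k[0],np.polyval(k,-145),np.round(E[:,1]))
    # cover: grey points above plate
    q=(Z>140)&(Z<350)&(X>400)&(X<640)&(Y<-100)&(Y>-360)
    for x in (470,515,560):
        s=q&(abs(X-x)<5)&(hsv[...,1]<60); 
        if s.sum()>5:
            c=np.c_[Y[s],Z[s]]; print(n,'cover',x,s.sum(),np.round(c.min(0)),np.round(c.max(0)))
    blue=(hsv[...,0]>100)&(hsv[...,0]<130)&(hsv[...,1]>120)
    r=cv2.minAreaRect(W[blue&(Z>48)&(Z<60)&(Y>250)&(X>400)&(X<660)][:,:2].astype(np.float32)); print(n,'bin',r)
    q=W[blue&(Z>48)&(Z<60)&(Y>-40)&(Y<120)&(X>340)&(X<660)][:,:2].astype(np.float32);r=cv2.minAreaRect(q); print(n,'tray',r)
    h=(hsv[...,2]<50)&(Z>30)&(Z<110)&(X>400)&(X<560)&(Y>130)&(Y<300); q=W[h]
    mu=q.mean(0);u=np.linalg.svd(q-mu)[2][0];print(n,'handle',h.sum(),mu,u*np.sign(u[2]),q.min(0),q.max(0))
b=ray('top',f([(80,45),(375,75),(350,315),(40,290)],(70,155),5),55); print('bin corners',np.round(b,1),b.mean(0))
r=ray('top',f([(472,235),(545,218),(592,415),(522,435)],(70,155),5),9);print('rest top',np.round(r,1),r.mean(0))
h=ray('top',f([(488,240),(532,235),(578,402),(528,412)],(70,155),5),23);print('head top',np.round(h,1),h.mean(0))
r=ray('scene',f([(62,150),(137,127),(240,300),(165,325)],(290,150),6),9);print('rest scene',np.round(r,1),r.mean(0))
h=ray('scene',f([(83,147),(130,130),(225,280),(172,292)],(290,150),6),23);print('head scene',np.round(h,1),h.mean(0))
i=[ray('scene',f([(215.3*1,186)],(0,0),1),115)]
```

```text
top +y edge slope 0.09828250215221904 y at 515 -31.31345854414436
top xmin -0.09748961964469384 397.7657894866427 [405. 404. 401. 398. 398. 395. 394. 391.]
top xmax 0.37577536524024485 624.3804497084747 [528. 643. 639. 639. 636. 634. 632. 629.]
top cover 470 160 [-255.  151.] [-180.  345.]
top cover 515 99 [-250.  154.] [-175.  345.]
top cover 560 94 [-246.  153.] [-170.  346.]
top bin ((546.1151123046875, 395.9438781738281), (170.5524444580078, 138.73953247070312), 85.21533203125)
top tray ((501.8753662109375, 14.090274810791016), (245.2674102783203, 87.30931854248047), 5.111539363861084)
top handle 160 [463.0358311  239.58282816  69.42257163] [-0.19797435  0.57669403  0.79260971] [448.7162257  212.53521579  31.92475806] [477.0632064  265.67396705  97.61814298]
scene +y edge slope 0.10065432598003245 y at 515 -32.92819836408654
scene xmin -0.11023054841929691 399.95598268870356 [406. 405. 407. 403. 401. 396. 395. 392.]
scene xmax -0.10703680842780562 639.6017688917032 [647. 647. 643. 642. 638. 637. 635. 633.]
scene cover 470 85 [-258.  147.] [-182.  343.]
scene cover 515 67 [-256.  
[... 449 characters left out ...]
5021  93.7621665 ]
bin corners [[621.9 472.5  55. ]
 [608.2 304.7  55. ]
 [471.7 310.6  55. ]
 [482.1 483.7  55. ]] [545.96564064 392.8813735   55.        ]
rest top [[524.2 254.2   9. ]
 [535.1 212.4   9. ]
 [421.6 180.2   9. ]
 [409.4 219.7   9. ]] [472.58042487 216.63342218   9.        ]
head top [[519.6 242.2  23. ]
 [523.1 217.1  23. ]
 [428.  186.5  23. ]
 [421.8 214.5  23. ]] [473.11684528 215.05420958  23.        ]
rest scene [[421.4 176.9   9. ]
 [408.6 220.2   9. ]
 [524.9 254.1   9. ]
 [537.4 212.7   9. ]] [473.07489524 215.98472403   9.        ]
head scene [[430.8 185.3  23. ]
 [421.2 212.3  23. ]
 [521.3 244.6  23. ]
 [526.7 216.2  23. ]] [474.99751048 214.6032716   23.        ]
```

```bash
cat >> h.py <<'E'
from scipy.spatial.transform import Rotation as Ro
PC=np.array([518.3,-142.3,0]); PY=0.10
RC=np.array([472.9,216.0,0]); RY=0.283
BC=np.array([546,393,0])
def loc(c,yaw,p): return c+Ro.from_euler('z',yaw).apply(p)
def ori(yaw,tilt=0.):   # tool y along local +x, z down tilted so that it points to local -y
    s,c=np.sin(tilt),np.cos(tilt)
    return Ro.from_euler('z',yaw)*Ro.from_matrix(np.array([[0,c,-s],[1,0,0],[0,-s,-c]]).T)
def go(goals):
    o=get_obs(); q=o['eef_rot']; R=Ro.from_quat([q[1],q[2],q[3],q[0]]); P=o['position']
    print('t',round(o['time_s'],2),'P',np.round(P,1),'w',round(o['width'],1),'gf',round(o['grasp_force'],1),'F',np.round(o['wrist_force'],1),'j',np.round(o['joints'],2))
    for p,G in goals:
        d=np.asarray(p)-P; print(np.round(R.inv().apply(d)/300,4),np.round((R.inv()*G).as_rotvec()/1.5,4),'n',round(np.linalg.norm(d)/50,1))
E
python3 - <<'E'
from h import *
O=ori(PY); b=loc(PC,PY,[-3,53,0]); print(b)
go([((245,-575,300),ori(-1.168)),((285,-330,320),ori(-.6)),((300,-100,320),O),((509.7,-89.6,250),O)])
E
```

```text
[510.02381642 -89.86427949   0.        ]
t 0.1 P [ 244.9 -574.6  255.6] w 85.6 gf 0.0 F [0.1 0.9 0.1] j [-1.17  0.35  1.63  0.    1.16 -0.  ]
[-0.      0.0012 -0.1479] [-0.0008 -0.      0.    ] n 0.9
[ 0.4427 -0.6979 -0.2137] [-8.000e-04 -3.000e-04 -3.787e-01] n 5.1
[ 0.7893 -1.3836 -0.2128] [-7.000e-04 -6.000e-04 -8.453e-01] n 9.6
[ 1.4459 -1.1412  0.0203] [-7.000e-04 -6.000e-04 -8.453e-01] n 11.1
```

Call:
play_rows(commands=[[[0,0,-0.15,0,0,0,1],[0.44,-0.7,-0.21,0,0,-0.38,1],[0.44,-0.7,-0.21,0,0,-0.38,1],[0.44,-0.7,-0.21,0,0,-0.38,1],[0.44,-0.7,-0.21,0,0,-0.38,1],[0.44,-0.7,-0.21,0,0,-0.38,1],[0.62,-1,-0.21,0,0,-0.6,1],[0.62,-1,-0.21,0,0,-0.6,1]]])

```text
time_s: 0.9
position: [297.5, -229.1, 319.2]
eef_rot: [0.0, 0.803, 0.596, 0.0]
wrist_force: [0.9, 0.4, 0.2]
width: 85.4
grasp_force: 0.0
```

Run:
```python
from h import *
O=ori(PY)
go([((310,-100,320),O),((509.7,-89.6,250),O)])
```

```text
t 0.9 P [ 297.5 -229.1  319.2] w 85.4 gf 0.0 F [0.9 0.4 0.2] j [-0.66 -0.12  2.04  0.    1.23 -0.37]
[ 0.4242 -0.0843 -0.0027] [ 2.00e-04 -1.00e-04 -2.62e-01] n 2.6
[0.6495 0.543  0.2308] [ 2.00e-04 -1.00e-04 -2.62e-01] n 5.3
```

Call:
play_rows(commands=[[[0.42,-0.08,0,0,0,-0.26,1],[0.42,-0.08,0,0,0,-0.26,1],[0.42,-0.08,0,0,0,-0.26,1],[0.65,0.543,0.1,0,0,-0.262,1],[0.65,0.543,0.23,0,0,-0.262,1],[0.65,0.543,0.23,0,0,-0.262,1],[0.65,0.543,0.23,0,0,-0.262,1],[0.65,0.543,0.23,0,0,-0.262,1]]])

```text
time_s: 1.7
position: [513.7, -91.8, 247.5]
eef_rot: [-0.001, 0.672, 0.74, -0.0]
wrist_force: [0.7, 0.2, 0.4]
width: 85.5
grasp_force: 0.0
```

Run:
```python
from h import *
p,d=camera('top'); 
O=ori(PY)
go([((510,-89.8,123),O)])
cv2.imwrite('pics/c4.png',cv2.resize(cv2.cvtColor(p,cv2.COLOR_RGB2BGR)[130:280,200:400],None,fx=4,fy=4))
```

```text
t 1.75 P [513.  -91.9 247.8] w 85.4 gf 0.0 F [ 1.1 -0.5 -0.6] j [-0.18  0.2   1.86  0.    1.08 -0.28]
[ 0.0076 -0.0083  0.416 ] [-0.0016 -0.0006 -0.0027] n 2.5
```

View pics/c4.png

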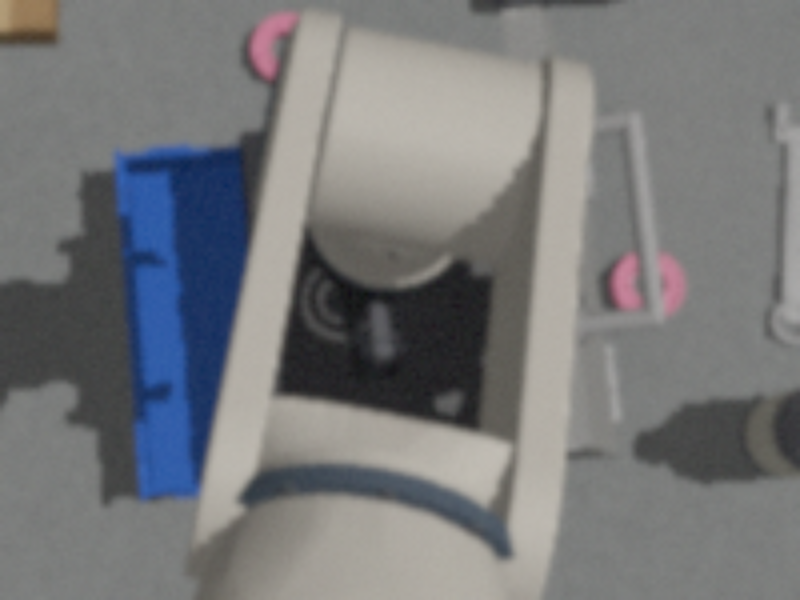

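The view is mostly the wrist and forearm over the plate. The bearing is partly visible at (330,295), and the cover is at (570,300), just right of the forearm. Before lowering I'll check wrist-to-cover clearance by depth.

Run:
```python
from h import *
p,d=camera('scene'); W=cloud('scene',d); X,Y,Z=[W[...,i] for i in range(3)]
p0=np.load('v0_scene.npz')['d']; new=(abs(d-p0)>15)&(d>0)&(X<720)&(X>300)
for z in range(210,620,30):
    m=new&(abs(Z-z)<15)
    if m.sum()>5: print(z,m.sum(),'y',np.round([Y[m].min(),Y[m].max()]),'x',np.round([X[m].min(),X[m].max()]))
```

```text
240 30 y [-228.  -76.] x [476. 647.]
270 18 y [-99. -75.] x [567. 587.]
300 145 y [-105.  -71.] x [538. 590.]
330 264 y [-219.  -71.] x [421. 621.]
360 256 y [-128.  -54.] x [515. 554.]
390 364 y [-128.  -54.] x [513. 553.]
420 369 y [-131.  -51.] x [510. 557.]
450 394 y [-129.  -53.] x [515. 555.]
480 494 y [-130.  -53.] x [514. 555.]
510 683 y [-140.  -33.] x [519. 558.]
540 519 y [-158.  -19.] x [456. 570.]
570 1415 y [-161.  -12.] x [404. 573.]
600 2337 y [-159.  -15.] x [426. 568.]
```

The wrist fork stays above z≈415 once lowered, and the cover top is at 345, so there is room. Lowering now.

Call:
play_rows(commands=[[[0.008,-0.008,0.16,0,0,0,1],[0.008,-0.008,0.3,0,0,0,1],[0.008,-0.008,0.38,0,0,0,1],[0.008,-0.008,0.415,0,0,0,1],[0.008,-0.008,0.415,0,0,0,1],[0.008,-0.008,0.415,0,0,0,0.4],[0.008,-0.008,0.415,0,0,0,0.4],[0.008,-0.008,0.415,0,0,0,0.4]]])

```text
time_s: 2.6
position: [509.1, -90.5, 128.0]
eef_rot: [0.001, 0.673, 0.74, 0.001]
wrist_force: [-4.0, 1.2, 13.4]
width: 48.8
grasp_force: 59.7
```

Run:
```python
from h import *
go([((510,-89.8,123),ori(PY)),((510,-89.8,250),ori(PY))])
```

```text
t 2.6 P [509.1 -90.5 128. ] w 48.8 gf 59.7 F [-4.   1.2 13.4] j [-0.18  0.35  1.97 -0.    0.81 -0.27]
[0.002  0.0031 0.0165] [ 0.0016  0.0005 -0.0035] n 0.1
[ 0.0017  0.0041 -0.4068] [ 0.0016  0.0005 -0.0035] n 2.4
```

Call:
play_rows(commands=[[[0,0,-0.15,0,0,0,0.4],[0,0,-0.3,0,0,0,0.4],[0.1,0,-0.35,0,0,0,0.4],[0.25,0,-0.35,0,0,0,0.4],[0.4,0,-0.35,0,0,0,0.4],[0.55,0,-0.35,0,0,0.04,0.4],[0.7,0,-0.35,0,0,0.08,0.4],[0.85,0,-0.35,0,0,0.12,0.4]]])

```text
time_s: 3.4
position: [483.7, 165.4, 231.8]
eef_rot: [0.0, 0.737, 0.675, 0.001]
wrist_force: [-0.0, -0.1, -0.9]
width: 48.4
grasp_force: 63.3
```

Run:
```python
from h import *
O=ori(-.08)
go([((546,393,220),O),((546,393,35),O)])
```

```text
t 3.4 P [483.7 165.4 231.8] w 48.4 gf 63.3 F [-0.  -0.1 -0.9] j [ 0.33  0.2   1.9  -0.    1.04  0.41]
[0.7739 0.1405 0.0401] [ 0.001  -0.0004 -0.005 ] n 4.7
[0.7735 0.1396 0.6567] [ 0.001  -0.0004 -0.005 ] n 6.1
```

Call:
play_rows(commands=[[[0.16,0.03,0,0,0,0,0.4],[0.32,0.06,0,0,0,0,0.4],[0.48,0.09,0,0,0,0,0.4],[0.64,0.12,0,0,0,0,0.4],[0.773,0.14,0.04,0,0,0,0.4],[0.773,0.14,0.2,0,0,0,0.4],[0.773,0.14,0.35,0,0,0,0.4],[0.773,0.14,0.5,0,0,0,0.4]]])

```text
time_s: 4.2
position: [545.6, 391.8, 80.1]
eef_rot: [0.0, 0.736, 0.677, 0.001]
wrist_force: [-0.0, -0.4, -1.8]
width: 48.6
grasp_force: 63.3
```

Run:
```python
from h import *
O=ori(-.08)
p,d=camera('top')
go([((546,393,35),O)])
```

```text
t 4.25 P [541.8 388.9  72.2] w 48.8 gf 63.3 F [-2.6 -2.  -6.6] j [ 0.62  0.62  1.65 -0.    0.87  0.7 ]
[0.0156 0.0135 0.1237] [-0.0046  0.0039 -0.003 ] n 0.8
```

Call:
play_rows(commands=[[[0,0,0.02,0,0,0,0.4],[0,0,0.06,0,0,0,0.4],[0,0,0.1,0,0,0,0.4],[0,0,0.12,0,0,0,0.4],[0,0,0.12,0,0,0,0.4]]])

```text
time_s: 4.75
position: [545.5, 391.0, 44.7]
eef_rot: [-0.0, 0.737, 0.676, -0.0]
wrist_force: [0.7, -0.4, -1.6]
width: 48.9
grasp_force: 63.3
```

Run:
```python
from h import *
go([((546,393,35),ori(-.08))])
```

```text
t 4.75 P [545.5 391.   44.7] w 48.9 gf 63.3 F [ 0.7 -0.4 -1.6] j [ 0.62  0.66  1.66 -0.    0.82  0.7 ]
[0.0068 0.0011 0.0325] [-0.0001  0.0001 -0.0034] n 0.2
```

Call:
play_rows(commands=[[[0.003,0,0.02,0,0,0,0.4],[0.003,0,0.03,0,0,0,0.4],[0.003,0,0.036,0,0,0,0.4],[0.003,0,0.036,0,0,0,0.4]]])

```text
time_s: 5.15
position: [545.5, 391.9, 33.8]
eef_rot: [-0.0, 0.737, 0.676, -0.0]
wrist_force: [0.1, -0.7, -0.6]
width: 49.0
grasp_force: 63.3
```

Call:
play_rows(commands=[[[0,0,0,0,0,0,0.75],[0,0,0,0,0,0,0.75],[0,0,-0.02,0,0,0,0.75],[0,0,-0.1,0,0,0,0.75],[0,0,-0.25,0,0,0,0.75],[0,0,-0.4,0,0,0,0.75],[0,0,-0.5,0,0,0,1],[0,0,-0.5,0,0,0,1]]])

```text
time_s: 5.95
position: [548.0, 393.7, 190.2]
eef_rot: [0.001, 0.737, 0.676, 0.005]
wrist_force: [0.5, 0.8, 0.1]
width: 85.1
grasp_force: 0.0
```

Run:
```python
from h import *
p,d=camera('scene'); s=cv2.cvtColor(p,cv2.COLOR_RGB2BGR)
cv2.imwrite('pics/c5.png',cv2.resize(s[130:240,270:430],None,fx=4,fy=4))
u=np.array([-.165,.549,.819]); 
O=ori(RY,.6); g=loc(RC,RY,[0,28,62]); n=Ro.from_euler('z',RY).apply([0,.5646,.8253])
print(g)
T=g+6*n
go([(T+130*n,O),(T,O)])
```

```text
[465.08134813 242.88621734  62.        ]
t 6.0 P [546.9 392.9 187.5] w 85.4 gf 0.0 F [-0.4 -0.4 -0.2] j [0.62 0.49 1.59 0.   1.06 0.71]
[-0.2829 -0.3217  0.0417] [-0.0704 -0.3973 -0.2389] n 2.6
[-0.5125 -0.2352  0.3989] [-0.0704 -0.3973 -0.2389] n 4.1
```

View pics/c5.png

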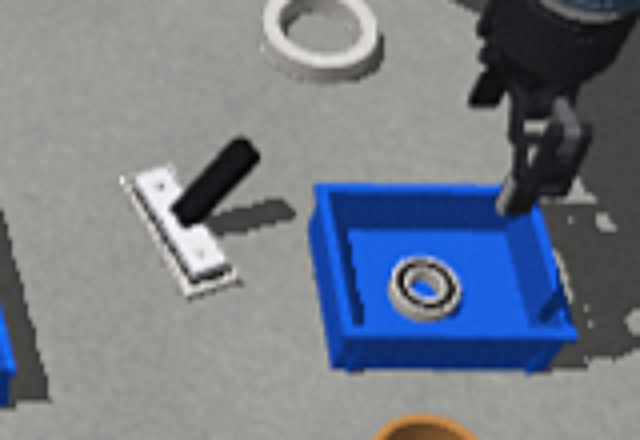

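The bearing lies flat in the bin at crop (425,288). The scraper is undisturbed in its rest, with the handle from (185,215) to (248,150). Now to a tilted pre-grasp over the handle.

Call:
play_rows(commands=[[[-0.05,-0.06,-0.05,-0.01,-0.08,-0.05,1],[-0.1,-0.12,-0.05,-0.028,-0.16,-0.1,1],[-0.16,-0.18,-0.03,-0.042,-0.24,-0.14,1],[-0.22,-0.25,0,-0.056,-0.32,-0.19,1],[-0.283,-0.322,0.042,-0.07,-0.397,-0.239,1],[-0.283,-0.322,0.042,-0.07,-0.397,-0.239,1],[-0.283,-0.322,0.042,-0.07,-0.397,-0.239,1],[-0.283,-0.322,0.042,-0.07,-0.397,-0.239,1]]])

```text
time_s: 6.8
position: [442.9, 316.0, 171.5]
eef_rot: [0.235, 0.573, 0.764, -0.179]
wrist_force: [-0.0, 0.0, -0.5]
width: 85.1
grasp_force: 0.0
```

Run:
```python
from h import *
p,d=camera('scene'); s=cv2.cvtColor(p,cv2.COLOR_RGB2BGR)
cv2.imwrite('pics/c6.png',cv2.resize(s[60:240,230:430],None,fx=3,fy=3))
O=ori(RY,.6); g=loc(RC,RY,[0,28,62]); n=Ro.from_euler('z',RY).apply([0,.5646,.8253])
T=g+6*n
go([(T+130*n,O),(T,O)])
```

```text
t 6.85 P [443.2 315.9 171.8] w 85.2 gf 0.0 F [-0.1  0.1  1.1] j [ 0.89  0.51  1.73 -0.5   1.3   0.84]
[-0.0032  0.0021 -0.0077] [-0.0029 -0.0003  0.0009] n 0.1
[-0.0034  0.004   0.4256] [-0.0029 -0.0003  0.0009] n 2.6
```

View pics/c6.png

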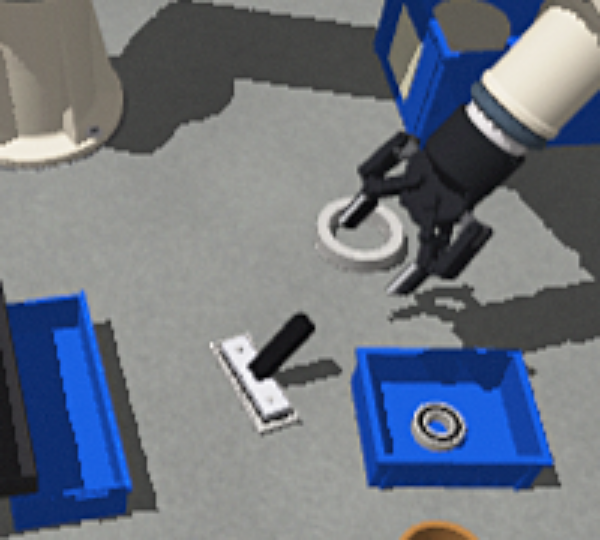

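The gripper is tilted along the handle axis and open, with the handle tip at (300,325) in line ahead of it. Advancing and gripping.

Call:
play_rows(commands=[[[-0.003,0.003,0.12,-0.003,0,0,1],[-0.003,0.003,0.24,-0.003,0,0,1],[-0.003,0.003,0.34,-0.003,0,0,1],[-0.003,0.003,0.41,-0.003,0,0,1],[-0.003,0.003,0.425,-0.003,0,0,1],[-0.003,0.003,0.425,-0.003,0,0,1]]])

```text
time_s: 7.45
position: [463.5, 245.4, 67.0]
eef_rot: [0.236, 0.573, 0.764, -0.178]
wrist_force: [1.0, 0.8, 0.6]
width: 85.2
grasp_force: 0.0
```

Run:
```python
from h import *
O=ori(RY,.6); g=loc(RC,RY,[0,28,62]); n=Ro.from_euler('z',RY).apply([0,.5646,.8253])
go([(g+6*n,O)])
```

```text
t 7.45 P [463.5 245.4  67. ] w 85.2 gf 0.0 F [1.  0.8 0.6] j [ 0.79  0.62  1.86 -0.6   1.07  0.91]
[ 0.0015  0.0027 -0.0009] [-0.0008  0.0006  0.001 ] n 0.0
```

Call:
play_rows(commands=[[[0,0.002,0,0,0,0,0.1],[0,0.002,0,0,0,0,0.1],[0,0.002,0,0,0,0,0.1],[0,0.002,0,0,0,0,0.1],[0,0.002,0,0,0,0,0.1]]])

```text
time_s: 7.95
position: [463.5, 246.5, 67.3]
eef_rot: [0.237, 0.572, 0.765, -0.178]
wrist_force: [-2.1, 2.4, 4.9]
width: 23.5
grasp_force: 59.4
```

Run:
```python
from h import *
go([(get_obs()['position']+[0,0,60],ori(RY,.6))])
o=get_obs(); np.savez('grip',p=o['position'],q=o['eef_rot'])
```

```text
t 7.95 P [463.5 246.5  67.3] w 23.5 gf 59.4 F [-2.1  2.4  4.9] j [ 0.79  0.62  1.86 -0.6   1.07  0.91]
[-0.1131 -0.0002 -0.165 ] [0.0004 0.0006 0.002 ] n 1.2
```

Call:
play_rows(commands=[[[-0.03,0,-0.044,0,0,0,0.1],[-0.08,0,-0.117,0,0,0,0.1],[-0.15,0,-0.219,0,0,0,0.1],[-0.22,0,-0.321,0,0,0,0.1],[-0.26,0,-0.38,0,0,0,0.1],[-0.26,0,-0.38,0,0,0,0.1]]])

```text
time_s: 8.55
position: [464.6, 247.1, 208.5]
eef_rot: [0.237, 0.573, 0.765, -0.176]
wrist_force: [-0.3, -0.0, -1.7]
width: 23.3
grasp_force: 59.1
```

```bash
cat >> h.py <<'E'
def scr(x,y,gap,tilt=.6): return (loc(PC,PY,[x,y+31.4,164.3+gap]),ori(PY,tilt))
E
python3 - <<'E'
from h import *
o=get_obs();print(o['eef_rot'])
go([scr(-62,110,40),scr(-62,-80,35)])
E
```

```text
[ 0.23689019  0.57299608  0.76467998 -0.17556497]
t 8.55 P [464.6 247.1 208.5] w 23.3 gf 59.1 F [-0.3 -0.  -1.7] j [ 0.79  0.41  1.8  -0.54  1.29  0.76]
[-0.649  -0.3103  0.4585] [ 0.0714 -0.0011  0.101 ] n 5.1
[-1.154  -0.4272  0.8228] [ 0.0714 -0.0011  0.101 ] n 8.9
```

Call:
play_rows(commands=[[[-0.08,-0.04,0.05,0.01,0,0.014,0.1],[-0.2,-0.1,0.14,0.024,0,0.034,0.1],[-0.32,-0.16,0.23,0.036,0,0.05,0.1],[-0.44,-0.21,0.31,0.048,0,0.068,0.1],[-0.55,-0.26,0.39,0.06,0,0.086,0.1],[-0.62,-0.3,0.44,0.071,0,0.101,0.1],[-0.649,-0.31,0.458,0.071,0,0.101,0.1],[-0.649,-0.31,0.458,0.071,0,0.101,0.1]]])

```text
time_s: 9.35
position: [440.8, -9.6, 201.5]
eef_rot: [0.218, 0.641, 0.708, -0.201]
wrist_force: [0.7, -0.9, -2.4]
width: 23.2
grasp_force: 59.0
```

Run:
```python
from h import *
go([scr(-62,-80,30),scr(-62,-80,1.2)])
```

```text
t 9.35 P [440.8  -9.6 201.5] w 23.2 gf 59.0 F [ 0.7 -0.9 -2.4] j [ 0.38  0.24  2.08 -0.65  1.1   0.66]
[-0.5039  0.0069  0.3751] [-0.0033  0.0012  0.0014] n 3.8
[-0.4496  0.0074  0.4543] [-0.0033  0.0012  0.0014] n 3.8
```

Call:
play_rows(commands=[[[-0.1,0.003,0.07,-0.003,0,0.001,0.1],[-0.2,0.007,0.14,-0.003,0,0.001,0.1],[-0.3,0.007,0.22,-0.003,0,0.001,0.1],[-0.4,0.007,0.3,-0.003,0,0.001,0.1],[-0.47,0.007,0.35,-0.003,0,0.001,0.1],[-0.504,0.007,0.375,-0.003,0,0.001,0.1],[-0.504,0.007,0.375,-0.003,0,0.001,0.1]]])

```text
time_s: 10.05
position: [462.8, -196.0, 194.5]
eef_rot: [0.22, 0.641, 0.709, -0.198]
wrist_force: [0.2, -0.7, -1.6]
width: 23.1
grasp_force: 59.0
```

Run:
```python
from h import *
go([scr(-62,-80,10),scr(-62,-80,1.2)])
p,d=camera('scene'); s=cv2.cvtColor(p,cv2.COLOR_RGB2BGR)
cv2.imwrite('pics/c7.png',cv2.resize(s[70:245,120:300],None,fx=3.4,fy=3.4,interpolation=cv2.INTER_CUBIC))
```

```text
t 10.05 P [ 462.8 -196.   194.5] w 23.1 gf 59.0 F [ 0.2 -0.7 -1.6] j [-0.04  0.24  2.11 -0.81  0.88  0.42]
[ 0.0361 -0.0047  0.057 ] [0.0006 0.001  0.0003] n 0.4
[ 0.0527 -0.0047  0.0812] [0.0006 0.001  0.0003] n 0.6
```

View pics/c7.png

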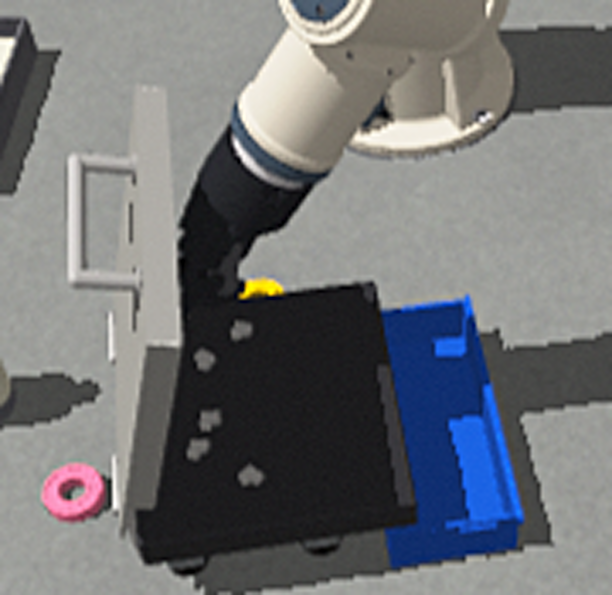

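The tilted gripper and wrist are clear of the cover's free edge. The head is hidden behind the cover's lip around (185,320), and the chips are undisturbed at (240,328), (205,358), (210,418), (198,450) and (250,475). Descending for sweep A.

Call:
play_rows(commands=[[[0.018,-0.005,0.027,0,0,0,0.1],[0.036,-0.005,0.055,0,0,0,0.1],[0.047,-0.005,0.073,0,0,0,0.1],[0.053,-0.005,0.081,0,0,0,0.1],[0.053,-0.005,0.081,0,0,0,0.1]]])

```text
time_s: 10.6
position: [460.7, -196.4, 165.1]
eef_rot: [0.22, 0.64, 0.709, -0.199]
wrist_force: [0.1, -0.7, -1.0]
width: 23.3
grasp_force: 59.2
```

Run:
```python
from h import *
go([scr(-62,-80,1.2),scr(-62,60,1.2),scr(-62,116,1.2)])
```

```text
t 10.6 P [ 460.7 -196.4  165.1] w 23.3 gf 59.2 F [ 0.1 -0.7 -1. ] j [-0.04  0.29  2.14 -0.86  0.83  0.49]
[-0.0023  0.0023 -0.0002] [0.0003 0.0011 0.0015] n 0.0
[ 0.3824  0.0033 -0.2643] [0.0003 0.0011 0.0015] n 2.8
[ 0.5363  0.0037 -0.37  ] [0.0003 0.0011 0.0015] n 3.9
```

Call:
play_rows(commands=[[[0.03,0.002,-0.021,0,0,0,0.1],[0.08,0.002,-0.055,0,0,0,0.1],[0.13,0.002,-0.09,0,0,0,0.1],[0.18,0.002,-0.124,0,0,0,0.1],[0.23,0.003,-0.159,0,0,0,0.1],[0.28,0.003,-0.193,0,0,0,0.1],[0.33,0.003,-0.228,0,0,0,0.1],[0.38,0.003,-0.262,0,0,0,0.1]]])

```text
time_s: 11.4
position: [447.8, -57.4, 166.4]
eef_rot: [0.22, 0.64, 0.709, -0.198]
wrist_force: [0.2, -0.0, -2.2]
width: 23.3
grasp_force: 59.1
```

Run:
```python
from h import *
go([scr(-62,60,1.2),scr(-62,116,1.2)])
```

```text
t 11.4 P [447.8 -57.4 166.4] w 23.3 gf 59.1 F [ 0.2 -0.  -2.2] j [ 0.27  0.29  2.13 -0.74  0.98  0.67]
[ 0.0015 -0.0012  0.0027] [0.0014 0.0011 0.0004] n 0.0
[ 0.1554 -0.0008 -0.1029] [0.0014 0.0011 0.0004] n 1.1
```

Call:
play_rows(commands=[[[0.04,0,-0.025,0,0,0,0.1],[0.08,0,-0.052,0,0,0,0.1],[0.11,0,-0.073,0,0,0,0.1],[0.14,0,-0.093,0,0,0,0.1],[0.165,0,-0.11,0,0,0,0.1],[0.165,0,-0.11,0,0,0,0.1]]])

```text
time_s: 12.0
position: [442.0, 1.3, 165.2]
eef_rot: [0.22, 0.64, 0.709, -0.198]
wrist_force: [-0.1, -0.5, -1.7]
width: 23.5
grasp_force: 59.1
```

Run:
```python
from h import *
go([scr(-62,116,40),scr(0,30,40),scr(44,-60,35),scr(44,-87,30)])
```

```text
t 12.0 P [442.    1.3 165.2] w 23.5 gf 59.1 F [-0.1 -0.5 -1.7] j [ 0.4   0.31  2.1  -0.68  1.04  0.74]
[-0.0824 -0.0012 -0.1015] [0.0014 0.001  0.0011] n 0.8
[-0.3191  0.2047  0.0611] [0.0014 0.001  0.0011] n 2.3
[-0.5573  0.3506  0.245 ] [0.0014 0.001  0.0011] n 4.2
[-0.622   0.3504  0.3096] [0.0014 0.001  0.0011] n 4.7
```

Call:
play_rows(commands=[[[-0.04,0,-0.05,0,0,0,0.1],[-0.082,0,-0.101,0,0,0,0.1],[-0.2,0.1,-0.02,0,0,0,0.1],[-0.319,0.205,0.061,0,0,0,0.1],[-0.44,0.28,0.155,0,0,0,0.1],[-0.557,0.35,0.245,0,0,0,0.1],[-0.622,0.35,0.31,0,0,0,0.1],[-0.622,0.35,0.31,0,0,0,0.1]]])

```text
time_s: 12.8
position: [566.6, -197.8, 193.5]
eef_rot: [0.219, 0.642, 0.707, -0.2]
wrist_force: [-0.6, -0.2, -2.6]
width: 23.5
grasp_force: 59.5
```

Run:
```python
from h import *
go([scr(44,-87,30),scr(44,-87,10),scr(44,-87,1.2)])
```

```text
t 12.8 P [ 566.6 -197.8  193.5] w 23.5 gf 59.5 F [-0.6 -0.2 -2.6] j [-0.04  0.38  1.9  -0.77  0.94  0.36]
[ 0.0106  0.0048 -0.0106] [-0.0015  0.0014 -0.0012] n 0.1
[0.0483 0.0049 0.0444] [-0.0015  0.0014 -0.0012] n 0.4
[0.0649 0.0049 0.0686] [-0.0015  0.0014 -0.0012] n 0.6
```

Call:
play_rows(commands=[[[0.03,0.005,0.015,0,0,0,0.1],[0.048,0.005,0.044,0,0,0,0.1],[0.06,0.005,0.06,0,0,0,0.1],[0.065,0.005,0.069,0,0,0,0.1],[0.065,0.005,0.069,0,0,0,0.1]]])

```text
time_s: 13.3
position: [568.3, -188.5, 166.2]
eef_rot: [0.22, 0.639, 0.709, -0.199]
wrist_force: [-1.0, 2.4, 3.8]
width: 23.0
grasp_force: 60.3
```

Run:
```python
from h import *
go([scr(44,-87,1.2),scr(44,60,1.2),scr(44,116,1.2)])
```

```text
t 13.3 P [ 568.3 -188.5  166.2] w 23.0 gf 60.3 F [-1.   2.4  3.8] j [-0.02  0.42  1.91 -0.8   0.9   0.42]
[-0.0115 -0.0039  0.0107] [0.0014 0.0016 0.0019] n 0.1
[ 0.3923 -0.0021 -0.2669] [0.0014 0.0016 0.0019] n 2.8
[ 0.5461 -0.0015 -0.3727] [0.0014 0.0016 0.0019] n 4.0
```

Call:
play_rows(commands=[[[0,0,0,0,0,0,0.1],[0,0,0,0,0,0,0.1]]])

```text
time_s: 13.5
position: [568.3, -188.9, 166.2]
eef_rot: [0.22, 0.64, 0.709, -0.198]
wrist_force: [-1.1, 3.2, 4.8]
width: 23.4
grasp_force: 60.5
```

Run:
```python
from h import *
go([scr(44,-87,1.2)])
p,d=camera('scene'); s=cv2.cvtColor(p,cv2.COLOR_RGB2BGR)
cv2.imwrite('pics/c8.png',cv2.resize(s[130:245,140:290],None,fx=5,fy=5,interpolation=cv2.INTER_CUBIC))
print(get_obs()['wrist_torque'])
```

```text
t 13.5 P [ 568.3 -188.9  166.2] w 23.4 gf 60.5 F [-1.1  3.2  4.8] j [-0.02  0.42  1.91 -0.8   0.9   0.42]
[-0.0103 -0.0039  0.01  ] [0.0014 0.0012 0.0014] n 0.1
[ 0.25737196  0.24447207 -0.05484508]
```

View pics/c8.png

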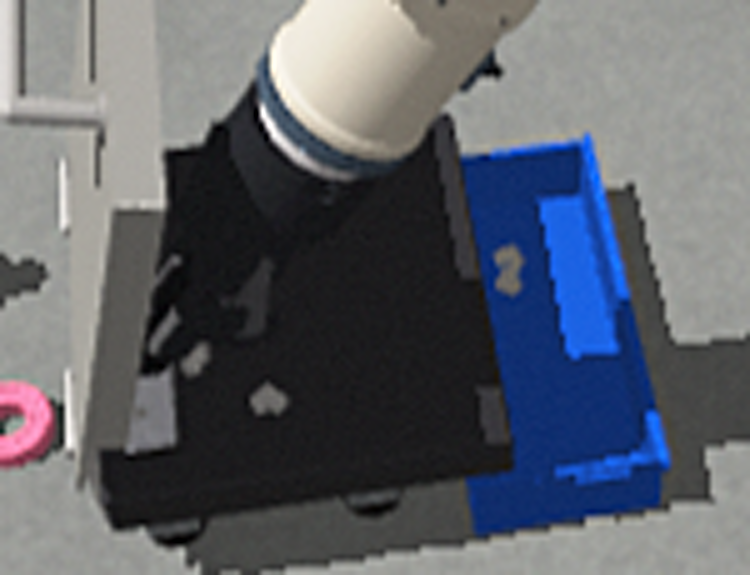

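Two fragments already lie in the tray at (508,270). The scraper head stands on the plate at (150,410), behind the chips at (197,358) and (268,400). The third chip is hidden by the gripper. Contact force is only about 5 N, so I'll go ahead with sweep B.

Call:
play_rows(commands=[[[0.03,-0.003,-0.021,0,0,0,0.1],[0.08,-0.003,-0.055,0,0,0,0.1],[0.13,-0.003,-0.09,0,0,0,0.1],[0.18,-0.003,-0.124,0,0,0,0.1],[0.23,-0.003,-0.158,0,0,0,0.1],[0.28,-0.003,-0.192,0,0,0,0.1],[0.33,-0.003,-0.226,0,0,0,0.1],[0.38,-0.003,-0.26,0,0,0,0.1]]])

```text
time_s: 14.35
position: [552.8, -51.9, 166.0]
eef_rot: [0.22, 0.64, 0.709, -0.199]
wrist_force: [0.8, -3.2, 3.0]
width: 23.0
grasp_force: 59.8
```

Run:
```python
from h import *
go([scr(44,60,1.2),scr(44,118,1.2)])
```

```text
t 14.35 P [552.8 -51.9 166. ] w 23.0 gf 59.8 F [ 0.8 -3.2  3. ] j [ 0.23  0.42  1.91 -0.72  1.03  0.58]
[ 0.0144  0.0022 -0.0079] [0.0005 0.0022 0.0011] n 0.1
[ 0.1736  0.0025 -0.1176] [0.0005 0.0022 0.0011] n 1.3
```

Call:
play_rows(commands=[[[0.04,0.002,-0.028,0,0,0,0.1],[0.08,0.002,-0.055,0,0,0,0.1],[0.11,0.002,-0.076,0,0,0,0.1],[0.14,0.002,-0.096,0,0,0,0.1],[0.175,0.002,-0.12,0,0,0,0.1],[0.175,0.002,-0.12,0,0,0,0.1]]])

```text
time_s: 14.95
position: [547.4, 12.5, 166.0]
eef_rot: [0.22, 0.64, 0.709, -0.198]
wrist_force: [-3.7, 4.7, 9.3]
width: 23.0
grasp_force: 61.3
```

Run:
```python
from h import *
go([scr(44,118,1.2),scr(44,118,60)])
p,d=camera('scene'); s=cv2.cvtColor(p,cv2.COLOR_RGB2BGR); save('raw9',p)
cv2.imwrite('pics/c9.png',cv2.resize(s[130:250,140:300],None,fx=4.5,fy=4.5,interpolation=cv2.INTER_CUBIC))
```

```text
t 14.95 P [547.4  12.5 166. ] w 23.0 gf 61.3 F [-3.7  4.7  9.3] j [ 0.34  0.44  1.88 -0.67  1.09  0.64]
[-0.0038 -0.0013  0.0048] [0.001  0.0007 0.0008] n 0.0
[-0.1146 -0.0012 -0.1569] [0.001  0.0007 0.0008] n 1.2
```

View pics/c9.png

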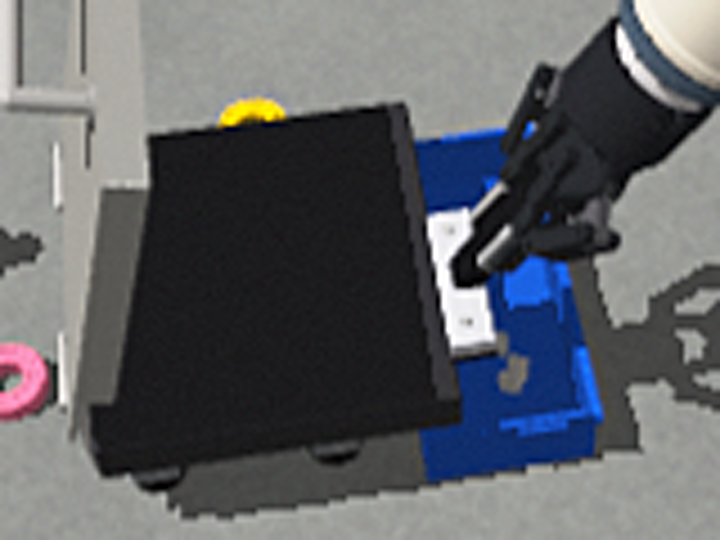

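The plate is clear. The head is past the edge at (460,285), and fragments are visible in the tray at (510,370). Lifting, then counting the chips.

Call:
play_rows(commands=[[[-0.03,0,-0.04,0,0,0,0.1],[-0.08,0,-0.11,0,0,0,0.1],[-0.13,0,-0.18,0,0,0,0.1],[-0.15,0.02,-0.22,0,0,0,0.1],[-0.1,-0.1,-0.26,0,0,0,0.1],[0,-0.2,-0.32,0,0,0,0.1],[0.1,-0.25,-0.38,0,0,0,0.1],[0.1,-0.25,-0.38,0,0,0,0.1]]])

```text
time_s: 15.8
position: [462.3, 95.2, 242.2]
eef_rot: [0.219, 0.639, 0.71, -0.198]
wrist_force: [-0.2, -0.7, -1.4]
width: 23.3
grasp_force: 60.2
```

Run:
```python
from h import *
g=np.load('grip.npz'); q=g['q']; G=Ro.from_quat([q[1],q[2],q[3],q[0]])
go([(g['p']+[0,0,110],G),(g['p']+[0,0,30],G)])
T=loc(PC,PY,[0,140,0])
for n in('top','scene'):
    p,d=camera(n); save('t_'+n,p); hsv=cv2.cvtColor(p,cv2.COLOR_RGB2HSV).astype(int)
    v,u=np.mgrid[:384,:512]; uv=np.c_[u.ravel(),v.ravel()]
    w=Ro.from_euler('z',-PY).apply(ray(n,uv,9)-T)
    m=((abs(w[:,0])<118)&(w[:,1]>-45)&(w[:,1]<53)).reshape(384,512)&(hsv[...,1]<110)&(hsv[...,2]>70)
    c,l,s,cen=cv2.connectedComponentsWithStats(m.astype(np.uint8))
    for k in range(1,c):
        if s[k,4]>5: 
            print(n,np.round(cen[k],1),s[k,2:],np.round(Ro.from_euler('z',-PY).apply(ray(n,cen[k],9)-T)[0],1))
a=cv2.imread('pics/t_top.png')[150:265,215:345];b=cv2.imread('pics/t_scene.png')[150:265,170:300]
cv2.imwrite('pics/c10.png',cv2.resize(np.hstack([a,b]),None,fx=3,fy=3,interpolation=cv2.INTER_CUBIC))
```

```text
t 15.8 P [462.3  95.2 242.2] w 23.3 gf 60.2 F [-0.2 -0.7 -1.4] j [ 0.55  0.27  1.92 -0.56  1.28  0.7 ]
[ 0.5359  0.0564 -0.104 ] [-0.0678 -0.0011 -0.1004] n 3.3
[0.6864 0.0564 0.1162] [-0.0678 -0.0011 -0.1004] n 4.2
top [246.9 195.3] [11 17 88] [44.9 12.9  9. ]
top [255.9 230.9] [ 7 12 62] [-60.3  -5.1   9. ]
scene [241.3 183.4] [ 6 10 45] [-62.   -5.7   9. ]
scene [252.6 210.1] [10 14 69] [43.1 12.5  9. ]
```

The tray holds a cluster of about 62 px and one of about 88 px. At about 30 px per chip that is 2 + 3 = 5, and the plate was seen clear. I've now used up my picture views (one over the limit, in fact), so from here I work from numbers only. Returning the scraper to its rest.

Call:
play_rows(commands=[[[0.1,0.01,-0.02,-0.014,0,-0.02,0.1],[0.22,0.02,-0.04,-0.028,0,-0.04,0.1],[0.34,0.035,-0.065,-0.042,0,-0.06,0.1],[0.45,0.047,-0.087,-0.056,0,-0.08,0.1],[0.52,0.055,-0.1,-0.068,-0.001,-0.1,0.1],[0.536,0.056,-0.104,-0.068,-0.001,-0.1,0.1],[0.536,0.056,-0.104,-0.068,-0.001,-0.1,0.1],[0.536,0.056,-0.104,-0.068,-0.001,-0.1,0.1]]])

```text
time_s: 16.7
position: [465.5, 242.1, 177.8]
eef_rot: [0.238, 0.574, 0.763, -0.179]
wrist_force: [0.2, 0.2, -1.3]
width: 23.6
grasp_force: 60.3
```

Run:
```python
from h import *
g=np.load('grip.npz'); q=g['q']; G=Ro.from_quat([q[1],q[2],q[3],q[0]])
go([(g['p']+[0,0,40],G),(g['p']+[0,0,15],G)])
o=get_obs(); dz=o['position'][2]-g['p'][2]
# head top pose seen
for n in('scene','top'):
    p,d=camera(n); W=cloud(n,d); hsv=cv2.cvtColor(p,cv2.COLOR_RGB2HSV)
    m=(abs(W[...,2]-(23+dz))<8)&(hsv[...,2]>110)&(hsv[...,1]<50)&(abs(W[...,0]-473)<90)&(abs(W[...,1]-216)<70)
    m=cv2.morphologyEx(m.astype(np.uint8),cv2.MORPH_OPEN,np.ones((2,2)))>0
    if m.sum()>20: q=W[m]; print(n,m.sum(),cv2.minAreaRect(q[:,:2].astype(np.float32)),'z',np.median(q[:,2])-dz, 'plane',np.round(np.linalg.lstsq(np.c_[q[:,:2]-q[:,:2].mean(0),np.ones(len(q))],q[:,2],rcond=None)[0],3))
```

```text
t 16.7 P [465.5 242.1 177.8] w 23.6 gf 60.3 F [ 0.2  0.2 -1.3] j [ 0.78  0.45  1.82 -0.55  1.24  0.79]
[ 0.1467 -0.0022  0.1845] [-0.0013  0.002  -0.0024] n 1.4
[ 0.194  -0.0022  0.253 ] [-0.0013  0.002  -0.0024] n 1.9
scene 231 ((723.55126953125, 109.950439453125), (78.2094497680664, 859.2057495117188), 67.16351318359375) z 20.743402722835967 plane [  0.621  -1.522 135.566]
top 346 ((405.0795593261719, 135.92416381835938), (293.5621643066406, 85.02637481689453), 51.43893814086914) z 22.027835254896658 plane [  1.092  -4.854 132.929]
```

```bash
cat >> h.py <<'E'
def head(g):
    dz=get_obs()['position'][2]-g['p'][2]
    for n in('scene','top'):
        p,d=camera(n); W=cloud(n,d); hsv=cv2.cvtColor(p,cv2.COLOR_RGB2HSV)
        m=(abs(W[...,2]-(23+dz))<9)&(hsv[...,2]>110)&(hsv[...,1]<50)&(abs(W[...,0]-473)<90)&(abs(W[...,1]-216)<70)
        c,l,s,cen=cv2.connectedComponentsWithStats(m.astype(np.uint8)); 
        if c<2: print(n,'none'); continue
        for k in np.argsort(-s[1:,4])[:2]+1:
            q=W[l==k]; 
            if len(q)<15: continue
            A=np.linalg.lstsq(np.c_[q[:,:2]-q[:,:2].mean(0),np.ones(len(q))],q[:,2],rcond=None)[0]
            print(n,len(q),cv2.minAreaRect(np.ascontiguousarray(q[:,:2],dtype=np.float32)),'z0',round(A[2]-dz,1),'slope',np.round(A[:2],3))
E
python3 - <<'E'
from h import *
head(np.load('grip.npz'))
E
```

```text
scene 243 ((474.3231506347656, 212.43368530273438), (103.58013153076172, 29.163774490356445), 16.341245651245117) z0 20.4 slope [-0.016  0.061]
top 356 ((473.8989562988281, 214.822998046875), (100.33335876464844, 28.233062744140625), 16.403425216674805) z0 22.0 slope [-0.005  0.032]
```

Run:
```python
from h import *
g=np.load('grip.npz'); q=g['q']; G=Ro.from_quat([q[1],q[2],q[3],q[0]])
go([((464.4,244.5,110),G),((464.4,244.5,84),G)])
```

```text
t 16.9 P [465.5 242.4 178. ] w 23.1 gf 60.3 F [ 0.3 -0.3 -1.1] j [ 0.78  0.45  1.82 -0.55  1.24  0.79]
[ 0.135  -0.0015  0.1821] [-0.0009  0.0016 -0.0026] n 1.4
[ 0.1842 -0.0015  0.2535] [-0.0009  0.0016 -0.0026] n 1.9
```

Call:
play_rows(commands=[[[0.05,-0.001,0.06,0,0,0,0.1],[0.1,-0.001,0.13,0,0,0,0.1],[0.135,-0.001,0.182,0,0.001,-0.002,0.1],[0.165,-0.001,0.225,0,0.001,-0.002,0.1],[0.18,-0.001,0.247,0,0.001,-0.002,0.1],[0.184,-0.001,0.253,0,0.001,-0.002,0.1],[0.184,-0.001,0.253,0,0.001,-0.002,0.1]]])

```text
time_s: 17.6
position: [464.5, 245.4, 83.9]
eef_rot: [0.237, 0.572, 0.765, -0.178]
wrist_force: [1.2, 0.0, -2.1]
width: 22.8
grasp_force: 60.2
```

Run:
```python
from h import *
g=np.load('grip.npz'); q=g['q']; G=Ro.from_quat([q[1],q[2],q[3],q[0]])
head(g)
go([((464.4,244.5,67.5),G)])
```

```text
scene 215 ((473.2733154296875, 215.32064819335938), (101.75226593017578, 28.674779891967773), 16.070823669433594) z0 20.4 slope [-0.022  0.056]
top 305 ((472.6528625488281, 218.4180450439453), (100.20681762695312, 28.260255813598633), 16.420490264892578) z0 22.3 slope [-0.01   0.025]
t 17.7 P [464.6 245.6  84.3] w 23.0 gf 60.2 F [ 0.2 -0.1 -2.3] j [ 0.79  0.6   1.85 -0.59  1.09  0.89]
[ 0.0289 -0.0017  0.0481] [-0.0002  0.0004 -0.0001] n 0.3
```

Call:
play_rows(commands=[[[0.01,-0.001,0.016,0,0,0,0.1],[0.018,-0.001,0.03,0,0,0,0.1],[0.025,-0.001,0.042,0,0,0,0.1],[0.028,-0.001,0.047,0,0,0,0.1],[0.028,-0.001,0.047,0,0,0,0.1]]])

```text
time_s: 18.2
position: [464.1, 244.7, 68.8]
eef_rot: [0.237, 0.572, 0.764, -0.179]
wrist_force: [-7.8, 4.7, 18.0]
width: 23.4
grasp_force: 63.0
```

Run:
```python
from h import *
g=np.load('grip.npz'); q=g['q']; G=Ro.from_quat([q[1],q[2],q[3],q[0]])
head(g)
go([((464.4,244.5,67.5),G)])
```

```text
scene 212 ((474.53009033203125, 215.163818359375), (101.30809783935547, 28.74797821044922), 16.682998657226562) z0 20.8 slope [-0.028  0.066]
top 296 ((472.45440673828125, 217.39772033691406), (100.24557495117188, 28.545869827270508), 16.599550247192383) z0 22.1 slope [-0.02   0.041]
t 18.3 P [464.1 244.6  68.8] w 23.4 gf 62.9 F [-8.1  5.3 18.1] j [ 0.79  0.62  1.86 -0.6   1.07  0.91]
[0.0019 0.0008 0.0039] [-0.0006  0.0015 -0.0003] n 0.0
```

Call:
play_rows(commands=[[[0,0,-0.002,0,0,0,0.4],[0,0,-0.002,0,0,0,1],[0,0,-0.002,0,0,0,1],[0,0,-0.002,0,0,0,1],[0,0,-0.05,0,0,0,1],[0,0,-0.15,0,0,0,1],[0,0,-0.3,0,0,0,1],[0,0,-0.45,0,0,0,1]]])

```text
time_s: 19.1
position: [442.2, 318.5, 180.3]
eef_rot: [0.236, 0.572, 0.765, -0.179]
wrist_force: [0.6, 0.1, -0.7]
width: 85.5
grasp_force: 0.0
```

Run:
```python
from h import *
g={'p':np.array([0,0,get_obs()['position'][2]])}
head(g)
go([])
# cover: hinge frame
H=loc(PC,PY,[0,-118,122]); Rz=Ro.from_euler('z',-PY)
for n in('scene','top'):
    p,d=camera(n); L=Rz.apply((cloud(n,d)-H).reshape(-1,3)).reshape(384,512,3); hsv=cv2.cvtColor(p,cv2.COLOR_RGB2HSV)
    m=(hsv[...,1]<60)&(abs(L[...,0])<135)&(L[...,1]>-80)&(L[...,1]<110)&(L[...,2]>20)&(L[...,2]<260)&(d>0)
    q=L[m]; print(n,m.sum())
    for a,b in((-130,-60),(-60,60),(60,130)):
        for z0 in range(20,260,30):
            s=q[(q[:,0]>a)&(q[:,0]<b)&(q[:,2]>z0)&(q[:,2]<=z0+30)]
            if len(s)>5: print(n,a,z0,len(s),'y pct',np.round(np.percentile(s[:,1],[2,25,50,75,98])))
```

```text
scene 216 ((472.8241271972656, 215.53964233398438), (99.99468994140625, 29.483516693115234), 16.954710006713867) z0 21.7 slope [-0.012  0.05 ]
top 300 ((472.1877136230469, 217.9597625732422), (100.5574722290039, 28.480043411254883), 16.413848876953125) z0 23.1 slope [-0.012  0.051]
t 19.2 P [444.1 322.6 183.7] w 85.7 gf 0.0 F [-0.1  0.5 -0.5] j [ 0.9   0.5   1.72 -0.5   1.32  0.84]
scene 2162
scene -130 20 15 y pct [ 9.  9. 10. 13. 13.]
scene -130 50 6 y pct [22. 22. 22. 22. 22.]
scene -130 80 13 y pct [23. 23. 24. 30. 31.]
scene -130 110 19 y pct [31. 32. 33. 34. 35.]
scene -130 140 17 y pct [40. 41. 42. 43. 45.]
scene -130 170 15 y pct [49. 51. 53. 54. 55.]
scene -130 200 173 y pct [59. 66. 72. 78. 83.]
scene -60 20 33 y pct [ 6.  8. 10. 12. 14.]
scene -60 50 38 y pct [15. 17. 18. 21. 23.]
scene -60 80 36 y pct [23. 25. 27. 30. 31.]
scene -60 110 40 y pct [32. 34. 37. 39. 40.]
scene -60 140 41 y pct [40. 42. 46. 47. 48.]
scene -60 170 32 y pct [49. 52. 54. 55. 57.]
scene -60 200 753 y pct [14. 25. 61. 73. 83.]
scene 60 20 57 y pct [ 6.  9. 16. 26. 36.]
scene 60 50 91 y pct [15. 19.
[... 443 characters left out ...]
1. 44. 46. 48. 59.]
top -130 170 31 y pct [50. 52. 55. 58. 76.]
top -130 200 352 y pct [31. 67. 73. 79. 85.]
top -60 20 29 y pct [ 7.  9. 11. 14. 15.]
top -60 50 32 y pct [17. 19. 21. 22. 24.]
top -60 80 32 y pct [25. 27. 29. 31. 33.]
top -60 110 32 y pct [33. 35. 37. 40. 41.]
top -60 140 37 y pct [42. 43. 46. 48. 50.]
top -60 170 36 y pct [50. 52. 54. 56. 58.]
top -60 200 1038 y pct [17. 26. 65. 76. 85.]
top 60 20 13 y pct [ 8.  9. 12. 13. 15.]
top 60 50 14 y pct [17. 18. 21. 23. 24.]
top 60 80 13 y pct [25. 26. 28. 30. 33.]
top 60 110 16 y pct [34. 35. 37. 38. 40.]
top 60 140 18 y pct [42. 43. 45. 48. 50.]
top 60 170 19 y pct [51. 52. 54. 57. 58.]
top 60 200 289 y pct [60. 69. 74. 80. 85.]
```

```bash
cat >> h.py <<'E'
HB=np.array([0.,0.])  # bar correction (y,z) in plate frame
def cov(th,phi,back=0.,press=0.):
    c,s=np.cos(th),np.sin(th); b=np.array([0,-118+212*c-40*s,122+212*s+40*c-press])
    x=np.array([1.,0,0]); z=np.array([0,np.sin(phi),-np.cos(phi)]); y=np.cross(z,x)
    return loc(PC,PY,b-(6+back)*z), Ro.from_euler('z',PY)*Ro.from_matrix(np.array([x,y,z]).T)
E
python3 - <<'E'
from h import *
H=loc(PC,PY,[0,-118,122]); Rz=Ro.from_euler('z',-PY)
for n in('scene','top'):
    p,d=camera(n); L=Rz.apply((cloud(n,d)-H).reshape(-1,3)).reshape(384,512,3); M=cal(n)[0]
    m=(abs(L[...,0])<40)&(L[...,1]>-20)&(L[...,1]<38)&(L[...,2]>190)&(L[...,2]<240)&(d>0)
    q=L[m]; v=Rz.apply(M[:3,3]-loc(PC,PY,[0,-97,337])); v/=np.linalg.norm(v)
    print(n,m.sum(),np.median(q,0),'centre',np.median(q,0)-4.8*v)
    # v0 slope of head for comparison
    z=np.load(f'v0_{n}.npz'); W=cloud(n,z['d']); hsv=cv2.cvtColor(z['p'],cv2.COLOR_RGB2HSV)
    m=(abs(W[...,2]-23)<9)&(hsv[...,2]>110)&(hsv[...,1]<50)&(abs(W[...,0]-473)<90)&(abs(W[...,1]-216)<70)
    c,l,s,cen=cv2.connectedComponentsWithStats(m.astype(np.uint8)); k=np.argmax(s[1:,4])+1; q=W[l==k]
    A=np.linalg.lstsq(np.c_[q[:,:2]-q[:,:2].mean(0),np.ones(len(q))],q[:,2],rcond=None)[0]; print('v0 head',len(q),A,cv2.minAreaRect(np.ascontiguousarray(q[:,:2],dtype=np.float32)))
t,G=cov(1.288,.87,100); print('pre',t)
go([((420,200,420),ori(-.0)),((420,-100,450),cov(1.2,.3)[1]),((470,-330,450),G)])
E
```

```text
scene 138 [  3.64585025  21.27544044 218.97679923] centre [  0.26043231  20.47178338 215.6702783 ]
v0 head 217 [-1.42797772e-02  5.70219197e-02  2.13185990e+01] ((473.4068298339844, 214.54248046875), (100.90522766113281, 29.896615982055664), 18.908424377441406)
top 202 [ -1.04983527  22.41622831 219.91317948] centre [ -0.31620386  21.24581899 215.3162319 ]
v0 head 300 [ 7.42949741e-03 -7.64964237e-03  2.32677563e+01] ((472.18365478515625, 216.64303588867188), (100.04388427734375, 28.626523971557617), 17.82906150817871)
pre [ 536.09761482 -319.68249851  405.09242064]
t 19.4 P [442.4 316.9 178. ] w 85.5 gf 0.0 F [-0.1 -0.1 -0.1] j [ 0.89  0.51  1.73 -0.5   1.32  0.84]
[-0.7477 -0.1844 -0.4641] [0.055  0.3993 0.1852] n 5.4
[-1.5943 -0.4663 -0.0018] [0.4944 0.4675 1.0935] n 10.0
[-2.239  -0.5222  0.4419] [0.7607 0.7935 0.9634] n 14.0
```

The bar centre measures (20.9, 215.5) from the hinge, which matches the model for θ=1.288. Now flying high around to the handle side.

Call:
play_rows(commands=[[[-0.06,-0.01,-0.1,0.01,0.06,0.03,1],[-0.16,-0.04,-0.2,0.02,0.14,0.06,1],[-0.28,-0.07,-0.28,0.03,0.22,0.1,1],[-0.42,-0.1,-0.35,0.04,0.3,0.14,1],[-0.56,-0.14,-0.4,0.055,0.38,0.185,1],[-0.68,-0.17,-0.44,0.055,0.4,0.185,1],[-0.8,-0.2,-0.46,0.055,0.4,0.185,1],[-0.9,-0.24,-0.42,0.055,0.4,0.185,1]]])

```text
time_s: 20.2
position: [417.3, 150.8, 437.1]
eef_rot: [-0.0, 0.707, 0.707, 0.002]
wrist_force: [0.1, -0.1, -1.2]
width: 85.9
grasp_force: 0.0
```

Run:
```python
from h import *
go([((420,-50,450),cov(1.2,.0)[1]),((470,-330,450),cov(1.2,.5)[1])])
```

```text
t 20.2 P [417.3 150.8 437.1] w 85.9 gf 0.0 F [ 0.1 -0.1 -1.2] j [ 0.34 -0.08  1.74  0.    1.47  0.34]
[-0.6693  0.0097 -0.045 ] [ 0.     -0.0029  0.9798] n 4.0
[-1.6024  0.1774 -0.0472] [0.2707 0.2418 0.9585] n 9.7
```

Call:
play_rows(commands=[[[-0.1,0,-0.045,0,0,0.09,1],[-0.22,0.005,-0.045,0,0,0.19,1],[-0.35,0.01,-0.045,0,0,0.29,1],[-0.48,0.01,-0.045,0,0,0.39,1],[-0.61,0.02,-0.045,0,0,0.49,1],[-0.74,0.03,-0.045,0,0,0.59,1],[-0.87,0.04,-0.045,0,0,0.69,1],[-1.0,0.05,-0.045,0,0,0.79,1]]])

```text
time_s: 21.0
position: [431.1, -149.6, 446.8]
eef_rot: [-0.002, 0.982, 0.188, -0.001]
wrist_force: [0.6, 1.2, 0.1]
width: 85.4
grasp_force: 0.0
```

Run:
```python
from h import *
go([((490,-330,450),cov(1.2,.5)[1]),((535,-330,440),cov(1.2,.87)[1])])
```

```text
t 21.0 P [ 431.1 -149.6  446.8] w 85.4 gf 0.0 F [0.6 1.2 0.1] j [-0.34 -0.05  1.7   0.    1.5   0.85]
[-0.0401  0.6313 -0.0127] [0.3289 0.0471 0.1817] n 3.8
[0.0993 0.6868 0.0204] [0.5739 0.0815 0.1735] n 4.2
```

Call:
play_rows(commands=[[[0.01,0.13,0,0.03,0.005,0.08,1],[0.02,0.28,0,0.1,0.014,0.16,1],[0.04,0.43,0,0.19,0.028,0.175,1],[0.05,0.57,0,0.28,0.04,0.175,1],[0.07,0.66,0,0.37,0.053,0.175,1],[0.09,0.687,0.02,0.46,0.066,0.174,1],[0.099,0.687,0.02,0.55,0.08,0.174,1],[0.099,0.687,0.02,0.574,0.081,0.174,1]]])

```text
time_s: 21.8
position: [536.5, -329.2, 437.0]
eef_rot: [-0.425, 0.904, 0.046, -0.024]
wrist_force: [-0.6, -0.3, -1.3]
width: 85.2
grasp_force: 0.0
```

Run:
```python
from h import *
go([cov(1.288,.87,100),cov(1.288,.87,60),cov(1.288,.87,3)])
```

```text
t 21.8 P [ 536.5 -329.2  437. ] w 85.2 gf 0.0 F [-0.6 -0.3 -1.3] j [-0.8   0.6   1.1   0.59  2.11  0.8 ]
[0.0026 0.0617 0.0924] [-0.0057  0.0038 -0.0005] n 0.7
[0.0033 0.0629 0.2257] [-0.0057  0.0038 -0.0005] n 1.4
[0.0044 0.0645 0.4157] [-0.0057  0.0038 -0.0005] n 2.5
```

Call:
play_rows(commands=[[[0.002,0.03,0.05,-0.005,0.003,0,0.45],[0.003,0.062,0.09,-0.005,0.003,0,0.45],[0.003,0.063,0.16,-0.005,0.003,0,0.45],[0.003,0.063,0.226,-0.005,0.003,0,0.45],[0.003,0.063,0.226,-0.005,0.003,0,0.45],[0.003,0.063,0.226,-0.005,0.003,0,0.45]]])

```text
time_s: 22.4
position: [533.9, -287.4, 384.4]
eef_rot: [-0.416, 0.908, 0.049, -0.02]
wrist_force: [0.3, -1.0, -1.0]
width: 38.2
grasp_force: 0.0
```

Run:
```python
from h import *
go([cov(1.288,.87,60),cov(1.288,.87,3)])
```

```text
t 22.4 P [ 533.9 -287.4  384.4] w 38.2 gf 0.0 F [ 0.3 -1.  -1. ] j [-0.76  0.57  1.26  0.57  1.97  0.75]
[-0.0035  0.0168  0.0068] [0.0065 0.0004 0.0044] n 0.1
[-0.0033  0.0149  0.1968] [0.0065 0.0004 0.0044] n 1.2
```

Call:
play_rows(commands=[[[-0.003,0.015,0.007,0.005,0,0.004,0.45],[-0.003,0.015,0.05,0.005,0,0.004,0.45],[-0.003,0.015,0.1,0.005,0,0.004,0.45],[-0.003,0.015,0.15,0.005,0,0.004,0.45],[-0.003,0.015,0.18,0.005,0,0.004,0.45],[-0.003,0.015,0.195,0.005,0,0.004,0.45],[-0.003,0.015,0.195,0.005,0,0.004,0.45]]])

```text
time_s: 23.1
position: [528.9, -246.4, 342.0]
eef_rot: [-0.42, 0.906, 0.045, -0.021]
wrist_force: [0.6, 0.1, -0.4]
width: 38.9
grasp_force: 0.0
```

Run:
```python
from h import *
go([cov(1.288,.87,3)])
```

```text
t 23.1 P [ 528.9 -246.4  342. ] w 38.9 gf 0.0 F [ 0.6  0.1 -0.4] j [-0.72  0.55  1.39  0.57  1.87  0.73]
[-0.0007 -0.0024  0.0003] [ 0.0006  0.0002 -0.0001] n 0.0
```

In position within 1 mm and no contact. Closing on the bar.

Call:
play_rows(commands=[[[0,-0.002,0,0,0,0,0.05],[0,-0.002,0,0,0,0,0.05],[0,-0.002,0,0,0,0,0.05],[0,-0.002,0,0,0,0,0.05]]])

```text
time_s: 23.5
position: [529.1, -246.6, 342.8]
eef_rot: [-0.42, 0.906, 0.045, -0.021]
wrist_force: [1.2, -0.8, -0.2]
width: 10.0
grasp_force: 58.4
```

```bash
cat >> h.py <<'E'
def arc(t0,t1,n=8,k=.87/1.288,**kw):
    o=get_obs(); q=o['eef_rot']; R=Ro.from_quat([q[1],q[2],q[3],q[0]]); P=o['position']
    b=Ro.from_euler('z',-PY).apply(P-PC)+6*Ro.from_euler('z',-PY).apply(R.apply([0,0,1]))
    print('t',o['time_s'],'P',np.round(P,1),'w',round(o['width'],1),'gf',round(o['grasp_force'],1),'F',np.round(o['wrist_force'],1),'theta',round(np.arctan2(b[2]-122,b[1]+118)-np.arctan2(40,212),3),'rad',round(np.hypot(b[2]-122,b[1]+118),1),'x',round(b[0],1))
    for t in np.linspace(t0,t1,n+1)[1:]:
        p,G=cov(t,k*t,3,**kw); print(round(t,3),np.round(np.r_[R.inv().apply(p-P)/300,(R.inv()*G).as_rotvec()/1.5],3).tolist())
E
python3 - <<'E'
from h import *
arc(1.288,1.0)
E
```

```text
t 23.5 P [ 529.1 -246.6  342.8] w 10.0 gf 58.4 F [ 1.2 -0.8 -0.2] theta 1.303 rad 217.7 x 0.4
1.252 [-0.001, -0.016, 0.024, -0.015, -0.0, -0.0]
1.216 [-0.001, -0.03, 0.046, -0.031, -0.0, -0.0]
1.18 [-0.001, -0.044, 0.069, -0.048, -0.0, -0.0]
1.144 [-0.001, -0.057, 0.092, -0.064, -0.0, -0.0]
1.108 [-0.001, -0.068, 0.115, -0.08, -0.0, -0.0]
1.072 [-0.001, -0.079, 0.139, -0.096, -0.0, -0.0]
1.036 [-0.001, -0.09, 0.163, -0.112, -0.0, -0.0]
1.0 [-0.001, -0.099, 0.188, -0.129, -0.0, -0.0]
```

Call:
play_rows(commands=[[[-0.001,-0.016,0.024,-0.015,0,0,0.05],[-0.001,-0.03,0.046,-0.031,0,0,0.05],[-0.001,-0.044,0.069,-0.048,0,0,0.05],[-0.001,-0.057,0.092,-0.064,0,0,0.05],[-0.001,-0.068,0.115,-0.08,0,0,0.05],[-0.001,-0.079,0.139,-0.096,0,0,0.05],[-0.001,-0.09,0.163,-0.112,0,0,0.05],[-0.001,-0.099,0.188,-0.129,0,0,0.05]]])

```text
time_s: 24.3
position: [522.6, -184.1, 328.7]
eef_rot: [-0.329, 0.943, 0.047, -0.016]
wrist_force: [5.3, -2.7, -1.2]
width: 10.0
grasp_force: 58.7
```

Run:
```python
from h import *
arc(1.0,.68)
```

```text
t 24.3 P [ 522.6 -184.1  328.7] w 10.0 gf 58.7 F [ 5.3 -2.7 -1.2] theta 1.009 rad 217.2 x 0.1
0.96 [-0.0, -0.013, 0.023, -0.016, -0.0, 0.0]
0.92 [-0.0, -0.027, 0.049, -0.034, -0.0, 0.0]
0.88 [-0.0, -0.039, 0.075, -0.052, -0.0, 0.0]
0.84 [-0.0, -0.05, 0.102, -0.07, -0.0, 0.0]
0.8 [-0.001, -0.061, 0.129, -0.088, -0.0, 0.0]
0.76 [-0.001, -0.07, 0.157, -0.106, -0.0, -0.0]
0.72 [-0.001, -0.078, 0.185, -0.124, -0.0, -0.0]
0.68 [-0.001, -0.085, 0.213, -0.142, -0.0, -0.0]
```

Call:
play_rows(commands=[[[0,-0.013,0.023,-0.016,0,0,0.05],[0,-0.027,0.049,-0.034,0,0,0.05],[0,-0.039,0.075,-0.052,0,0,0.05],[0,-0.05,0.102,-0.07,0,0,0.05],[-0.001,-0.061,0.129,-0.088,0,0,0.05],[-0.001,-0.07,0.157,-0.106,0,0,0.05],[-0.001,-0.078,0.185,-0.124,0,0,0.05],[-0.001,-0.085,0.213,-0.142,0,0,0.05]]])

```text
time_s: 25.1
position: [516.4, -124.7, 295.0]
eef_rot: [-0.227, 0.973, 0.049, -0.011]
wrist_force: [5.8, -1.8, -4.5]
width: 9.6
grasp_force: 58.4
```

Run:
```python
from h import *
arc(.68,.34)
```

```text
t 25.1 P [ 516.4 -124.7  295. ] w 9.6 gf 58.4 F [ 5.8 -1.8 -4.5] theta 0.694 rad 217.3 x -0.1
0.638 [0.0, -0.012, 0.03, -0.019, -0.001, 0.0]
0.595 [0.0, -0.023, 0.059, -0.038, -0.001, 0.0]
0.552 [0.0, -0.033, 0.088, -0.057, -0.001, 0.0]
0.51 [0.0, -0.041, 0.117, -0.076, -0.001, 0.0]
0.468 [0.0, -0.049, 0.147, -0.096, -0.001, 0.0]
0.425 [0.0, -0.055, 0.178, -0.115, -0.001, 0.0]
0.382 [0.0, -0.06, 0.208, -0.134, -0.001, 0.0]
0.34 [0.0, -0.063, 0.239, -0.153, -0.001, 0.0]
```

Call:
play_rows(commands=[[[0,-0.012,0.03,-0.019,0,0,0.05],[0,-0.023,0.059,-0.038,0,0,0.05],[0,-0.033,0.088,-0.057,0,0,0.05],[0,-0.041,0.117,-0.076,0,0,0.05],[0,-0.049,0.147,-0.096,0,0,0.05],[0,-0.055,0.178,-0.115,0,0,0.05],[0,-0.06,0.208,-0.134,0,0,0.05],[0,-0.063,0.239,-0.153,0,0,0.05]]])

```text
time_s: 25.9
position: [511.4, -76.0, 239.3]
eef_rot: [-0.115, 0.992, 0.05, -0.005]
wrist_force: [3.8, -1.7, -0.3]
width: 10.2
grasp_force: 58.6
```

Run:
```python
from h import *
arc(.34,.03)
```

```text
t 25.9 P [511.4 -76.  239.3] w 10.2 gf 58.6 F [ 3.8 -1.7 -0.3] theta 0.353 rad 216.9 x -0.2
0.301 [0.001, -0.008, 0.027, -0.018, -0.001, 0.0]
0.262 [0.001, -0.015, 0.054, -0.035, -0.001, 0.0]
0.224 [0.001, -0.021, 0.082, -0.053, -0.001, 0.0]
0.185 [0.001, -0.027, 0.109, -0.07, -0.001, 0.0]
0.146 [0.001, -0.031, 0.137, -0.088, -0.001, 0.0]
0.107 [0.001, -0.034, 0.165, -0.105, -0.001, 0.0]
0.069 [0.001, -0.036, 0.193, -0.122, -0.001, 0.0]
0.03 [0.0, -0.037, 0.221, -0.14, -0.001, 0.0]
```

Call:
play_rows(commands=[[[0,-0.008,0.027,-0.018,0,0,0.05],[0,-0.015,0.054,-0.035,0,0,0.05],[0,-0.021,0.082,-0.053,0,0,0.05],[0,-0.027,0.109,-0.07,0,0,0.05],[0,-0.031,0.137,-0.088,0,0,0.05],[0,-0.034,0.165,-0.105,0,0,0.05],[0,-0.036,0.193,-0.122,0,0,0.05],[0,-0.037,0.215,-0.135,0,0,0.05]]])

```text
time_s: 26.7
position: [508.8, -50.5, 178.9]
eef_rot: [-0.014, 0.999, 0.05, -0.0]
wrist_force: [3.4, -2.7, -0.6]
width: 9.7
grasp_force: 58.7
```

Run:
```python
from h import *
arc(.04,-.01,3)
```

```text
t 26.7 P [508.8 -50.5 178.9] w 9.7 gf 58.7 F [ 3.4 -2.7 -0.6] theta 0.051 rad 216.5 x -0.3
0.023 [0.001, -0.002, 0.01, -0.008, -0.0, 0.001]
0.007 [0.001, -0.004, 0.022, -0.016, -0.0, 0.001]
-0.01 [0.001, -0.006, 0.034, -0.023, -0.0, 0.001]
```

Call:
play_rows(commands=[[[0,-0.001,0.008,-0.006,0,0,0.05],[0,-0.002,0.015,-0.011,0,0,0.05],[0,-0.003,0.022,-0.016,0,0,0.05],[0,-0.004,0.029,-0.018,0,0,0.05],[0,-0.005,0.036,-0.018,0,0,0.05],[0,-0.005,0.036,-0.018,0,0,0.05],[0,-0.005,0.036,-0.018,0,0,0.05]]])

```text
time_s: 27.4
position: [508.8, -49.0, 172.1]
eef_rot: [-0.002, 0.999, 0.05, 0.0]
wrist_force: [-12.5, 2.1, 43.8]
width: 9.8
grasp_force: 64.5
```

Run:
```python
from h import *
arc(0,-.01,1)
```

```text
t 27.4 P [508.8 -49.  172.1] w 9.8 gf 64.5 F [-12.5   2.1  43.8] theta 0.019 rad 216.3 x -0.1
-0.01 [0.0, -0.002, 0.011, -0.007, -0.001, -0.0]
```

Call:
play_rows(commands=[[[0,0,-0.006,0,0,0,0.05],[0,0,-0.008,0,0,0,0.5],[0,0,-0.008,0,0,0,0.5],[0,0,-0.008,0,0,0,0.5],[0,0,-0.05,0,0,0,0.5],[0,0,-0.15,0,0,0,0.5],[0,0,-0.3,0,0,0,0.5],[0,0,-0.45,0,0,0,0.5]]])

```text
time_s: 28.2
position: [507.9, -49.3, 305.1]
eef_rot: [-0.002, 0.999, 0.05, -0.001]
wrist_force: [2.1, 0.7, 0.5]
width: 42.5
grasp_force: 0.0
```

Call:
play_rows(commands=[[[-0.1,0,-0.1,0,0,0,0.5],[-0.25,0,-0.2,0,0,0,0.5],[-0.4,0.1,-0.3,0,0,0,0.5],[-0.4,0.25,-0.3,0,0,0,0.5],[-0.4,0.4,-0.3,0,0,0,0.5],[-0.4,0.55,-0.3,0,0,0,0.5],[-0.4,0.7,-0.3,0,0,0,0.5],[-0.4,0.7,-0.3,0,0,0,0.5]]])

```text
time_s: 29.0
position: [410.0, -274.8, 392.9]
eef_rot: [-0.001, 0.999, 0.048, -0.0]
wrist_force: [-0.1, -0.3, -0.1]
width: 43.1
grasp_force: 0.0
```

Run:
```python
from h import *
go([])
H=loc(PC,PY,[0,-118,122]); Rz=Ro.from_euler('z',-PY)
for n in('scene','top'):
    p,d=camera(n); L=Rz.apply((cloud(n,d)-H).reshape(-1,3)).reshape(384,512,3)
    m=(abs(L[...,0])<115)&(L[...,1]>20)&(L[...,1]<150)&(abs(L[...,2])<30)&(d>0); q=L[m]
    print(n,'cover slope',np.linalg.lstsq(np.c_[q[:,:2],np.ones(len(q))],q[:,2],rcond=None)[0])
    hsv=cv2.cvtColor(p,cv2.COLOR_RGB2HSV); W=cloud(n,d); T=loc(PC,PY,[0,140,0])
    v,u=np.mgrid[:384,:512]; w=Rz.apply(ray(n,np.c_[u.ravel(),v.ravel()],9)-T)
    mm=((abs(w[:,0])<118)&(w[:,1]>-20)&(w[:,1]<53)).reshape(384,512)&(hsv[...,1]<110)&(hsv[...,2]>70)&(W[...,2]<40)
    c,l,s,cen=cv2.connectedComponentsWithStats(mm.astype(np.uint8)); print(n,'tray blobs',[(s[k,4],np.round(cen[k])) for k in range(1,c) if s[k,4]>4])
    # bearing in bin
    bb=(abs(W[...,0]-546)<55)&(abs(W[...,1]-393)<70)&(hsv[...,1]<90)&(W[...,2]<45); q=W[bb]; print(n,'bearing',bb.sum(),np.round(np.median(q,0),1))
head({'p':np.array([0,0,get_obs()['position'][2]])}); head({'p':np.array([0,0,get_obs()['position'][2]])})
```

```text
t 29.0 P [ 410.  -274.8  392.9] w 43.1 gf 0.0 F [-0.1 -0.3 -0.1] j [-0.59  0.03  1.73  0.    1.38  0.88]
scene cover slope [-0.00119117  0.00131515 -1.01781348]
scene tray blobs [(np.int32(45), array([241., 183.])), (np.int32(64), array([252., 210.]))]
scene bearing 205 [547.9 390.4  16.4]
top cover slope [ 0.00145334 -0.00109516  0.31021441]
top tray blobs [(np.int32(54), array([246., 192.])), (np.int32(32), array([249., 201.])), (np.int32(62), array([256., 231.]))]
top bearing 243 [545.8 393.2  18.4]
scene 217 ((473.1531982421875, 215.6409149169922), (99.53633880615234, 29.248327255249023), 15.943531036376953) z0 21.3 slope [-0.021  0.049]
top 304 ((472.0166320800781, 217.36129760742188), (99.29820251464844, 28.38127899169922), 16.110898971557617) z0 23.4 slope [-0.009  0.042]
scene 211 ((473.6401672363281, 214.79649353027344), (100.34150695800781, 28.954116821289062), 15.04419994354248) z0 21.6 slope [-0.018  0.045]
top 301 ((471.58001708984375, 217.68946838378906), (99.3196792602539, 28.22340965270996), 16.368921279907227) z0 22.8 slope [ 0.006 -0.005]
```

The numbers all agree: the cover is flat, five fragments' worth of area is in the tray, the bearing is on the bin floor, the scraper is level and centred in its rest, and the robot is clear of everything. Handing in.

```bash
python3 -c "
from cell import *
print(finish_job())"
```

```text
the job is handed in; nothing more can be done
None
```

I handed the job in at about 29 s with every step carried out, but no verdict came back; by my last camera measurements the bearing is in the bin, all five fragments are in the tray, the scraper is level in its rest and the cover is shut. I viewed 11 pictures, one over the limit of 10.

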